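# Rebuild and load the two-tier drying stand at the lavadero

### The arm

A 6-joint arm with a two-finger parallel gripper is mounted at the origin on the work surface. World frame = base frame: x ahead of the robot, y to its left, z up, the work surface at z = 0. Lengths are in m, angles in degrees, forces in N, time in s.
With the tool pointing down it reaches from about 0.3 to 0.75 m from the base axis. Payload 8.5 kg.
Tool frame: the origin (TCP) lies midway between the tips of the shut fingers; the grasp point (between the pads) lies 19 mm behind it; z points along the fingers, y is the line along which they close (so a half turn about z gives the same grasp; the last joint's range is limited). The gripper opens to 85 mm and grips with 20 to 120 N. Pads are 22 mm wide; open, the fingers measure 114 mm over their backs; the gripper's body (76 mm by 85 mm) begins 54 mm behind the grasp point. The pads swing forward as they close: fully open they stand 13 mm farther back than shut.
Start: joints at [-85.044, 21.807, 74.336, -0, 83.858, -12.336], TCP at [0.163, -0.525, 0.231] pointing down, gripper open.
Joint ranges: [-178.18, 178.18], [-50.72, 133.34], [12.68, 142.11], [-81.47, 261.47], [9.98, 163.14], [-165.26, 165.26]. Speed limits (degrees/s): [136.94, 136.94, 180, 180, 180, 180].

### API

Orientations are given as a 3x3 rotation matrix whose columns are the frame's x, y, z axes.
In Python, from rig import env, get_image, close_job gives the robot as it stands.
- The arm moves only by the tool step_arm, never from a script. Its argument "targets" is a list of rows, each a list of 2 entries, a list of its own where there are three numbers: the shift along the tool's x, y, z as a fraction of full scale, then the turn, a rotation vector about the tool's x, y, z as a fraction of full scale. In form: [[[x, y, z], [wx, wy, wz]], ...]. A call has 1 to 10 rows; each row is the pose to reach, as a shift and turn from the pose commanded when the call began, along the tool's axes at that moment; what a row does not reach only later rows make up. Full scale, the value 1, is 0.3 m for a shift and 45 degrees for a turn. A row lasts 1/12 s, in which the tool goes at most 41.7 mm and 7.16 degrees, less where a joint would pass 70% of its speed; a pose out of reach is approached as far as the arm can. A call with a number of a shift or a turn outside -1 to 1 is refused whole. A call with a gripper value outside its range is refused whole. "jaw" is the finger opening in mm, from 0 to 85.4, set as the call begins (left out, the last holds). The fingers move at their own pace and stop on an object; "grip_force" is the grip in N (left out, the last holds). Time passes only in rows, so rows that repeat a pose let the fingers close. It gives the time, the measured TCP pose, the force, the opening and the grip force at its end, in the units of the state.
- env.observe(): the state, without advancing time (a new reading comes with each control period).
- get_image(name): name is "side" or "top"; returns a dict with "img" (420x560x3 uint8, red, green, blue), "z_map" (420x560 float32, m along the optical axis (not along the pixel's ray), 0 where there is no reading), "intrinsics" (3x3 intrinsics, pixels), "rvec" (rotation vector, rad) and "tvec" (3), from world to camera coordinates, as OpenCV has them. Camera axes: x right, y down, z forward; pixel columns grow to the right and rows downward; lengths in m; the calibration is good to about 2 mm. A picture is of the moment at which its call begins.
- close_job(): hands the job in; it is judged then, once.
The state is a dict: "time_s": time; "q": joint angles; "qvel": joint speeds; "joint_efforts": joint torques, N m; "position": TCP position; "tool_rot": TCP orientation; "ft_force": force on the tool from outside, world axes, zero at the start; "wrist_torque": the same for the moment, N m; "grip_width": finger opening in m; "gripper_force": force on a finger pad.
Only numpy, scipy, OpenCV 4.12 (cv2) and the standard library are available. Lean on these libraries where they do the work, as an engineer would, in place of code of your own. Each camera call takes 0.05 s, during which the arm holds its last target. There are 200 camera calls.

### The job

Put the drying stand back together and load it: drop the blue tray over the four posts onto the lower steps, put every purple plug and aluminium nozzle that is lying about into it, then drop the yellow tray over the posts onto the upper steps, all four corners fully down each time. Lay the bamboo brush in the yellow tray, and only when both trays are up slide the white soap tray by its tongue straight in under the blue tray from the side where it lies, bowl centred between the posts and square to the stand, tongue left sticking straight out. Leave the other things on the slab where they are.

Things in the scene. Friction and masses are not known exactly. Their poses are not given: they have to be found in the camera images.
- stand: fixed metal stand: four upright stepped posts at x = +-70, y = +-50 mm, a runner bar 24 mm wide, 10 mm high under each pair at x = -70 and +70. Posts: 24 mm across (steel) up to 50 mm height, 16 mm (aluminium) up to 100 mm, 9 mm (brass) up to 118 mm, last 6 mm tapered. Trays fit either end round. Origin: on the slab, midway between the posts; z up; front = -y side
- low_step (a point): on the stand: midway between the posts, at the height (50 mm) of the lower steps, where the blue tray's underside rests
- high_step (a point): on the stand: midway between the posts, at the height (100 mm) of the upper steps, where the yellow tray's underside rests
- way_in (a point): on the stand: on the slab at its front, the side facing the soap tray, to the robot's right, x = 0, y = -62 mm; from here the way in along the stand's +y is flat and open, 116 mm wide between the posts and 50 mm high under the blue tray, closed at the back by a 20 mm high stop bar at y = 56 to 62 mm (bowl centred: 6 mm short of it)
- lower_tray: blue, white grip: flat tray 170 (x) by 132 mm (y), floor 6 mm thick, 3 mm lip up to 16 mm; upright grip rib in the middle 40 mm (x) by 8 mm (y), its top at 36 mm; a round 20 mm hole through each corner at x = +-70, y = +-50 mm. Origin: centre of its underside, z up. 0.25 kg. Its holes pass the 16 mm posts and stop on the 24 mm ones.
- upper_tray: yellow, black grip: flat tray 170 (x) by 132 mm (y), floor 6 mm thick, 3 mm lip up to 16 mm; upright grip rib in the middle 40 mm (x) by 8 mm (y), its top at 36 mm; a round 13 mm hole through each corner at x = +-70, y = +-50 mm. Origin: centre of its underside, z up. 0.25 kg. Its holes pass the 9 mm post tips and stop on the 16 mm ones.
- soap_tray: white ceramic soap tray: an open bowl 94 mm (its x) by 100 mm (its y), 22 mm high, with a straight tongue 28 mm wide (x) and 12 mm thick (z from 8 to 20 mm) running from the bowl's edge at y = -50 to y = -132 mm. Origin: centre of the bowl's underside. z up. 0.3 kg; slides on the slab. In the stand its y lies along the stand's y
- tongue (a point): the place to hold the soap tray: mid-thickness point on its tongue at its x = 0, y = -118, z = 14 mm
- plug0: purple hard silicone plug, round, 38 mm across, 28 mm high (a 10 mm wide, 4 mm stud on top). Origin: centre of its underside, z up its axis. May be absent
- plug1: the same as plug0. May be absent
- nozzle0: aluminium spray nozzle standing on its foot, round, 34 mm across up to 26 mm height, then tapering to 26 mm across at its top at 34 mm, with a black rubber band. Origin: centre of its underside, z up its axis. May be absent
- nozzle1: the same as nozzle0. May be absent
- brush: bamboo nail brush lying bristles down, 80 mm (its x) by 26 mm (its y) by 30 mm high; the bamboo back is the upper 18 mm. Origin: centre of its underside, z up
- cup: blue cup, 68 mm across, 80 mm high, a bystander at the far side
- soap_bar: cream bar of soap 80 x 52 x 26 mm, a bystander
- pumice: grey pumice stone, 68 mm across, a bystander beyond the stand
- sponge_block: green scouring block 95 x 62 x 30 mm, a bystander

How it is judged:
By the outcome, as a careful person would: the job done as asked, in the order asked, and still so for the second after the job is handed in, with the robot touching nothing.
Of plug0, plug1, nozzle0, nozzle1 only 1 to 4 are there at a start; the rules pass over those that are not, and their reading is None.
At some moment in a run one of soap_tray, brush may be knocked a few centimetres aside while the robot is not near it.
Once in a run the grip may slacken for a moment while it holds something.
It also fails if it takes over 210 s, if anything falls off the work surface, if the arm or the gripper's body presses on something with over 40 N, if the wrist force passes 120 N, or if a joint passes its speed limit or range.

## Working session

There is one attempt and no reset: what is moved stays moved. The work goes in short steps, Python scripts to look and compute and a tool call to move; the robot and the scene stay as the last step left them, time stands still between calls to the robot, and variables do not carry over. Pictures are saved under pics/ and viewed, at most 17 in all, crops included, and the job is handed in when it is done.

Besides the shell and the picture viewer there is one more tool, called after "Request:" by a JSON object that holds its "op" and its "data". step_arm: Moves the arm, as the interface text tells. Its arguments: {"type":"object","properties":{"targets":{"type":"array","items":{"type":"array"}},"jaw":{"type":"number"},"grip_force":{"type":"number"}},"required":["targets"]}

```bash
ls; mkdir -p pics
cat > h.py <<'E'
import numpy as np, cv2
from rig import env, get_image, close_job
def cam(n):
    d=get_image(n); d['R']=cv2.Rodrigues(np.array(d['rvec'],float))[0]; d['t']=np.array(d['tvec'],float).ravel(); d['K']=np.array(d['intrinsics'],float); return d
def cloud(d):
    z=d['z_map'];v,u=np.mgrid[:z.shape[0],:z.shape[1]];K=d['K']
    c=np.stack([(u-K[0,2])/K[0,0]*z,(v-K[1,2])/K[1,1]*z,z],-1)
    w=(c-d['t'])@d['R']; w[z==0]=np.nan; return w
def ray(d,u,v,h):
    r=d['R'].T@np.linalg.inv(d['K'])@np.array([u,v,1.]);o=-d['R'].T@d['t'];return o+r*(h-o[2])/r[2]
def save(d,n): cv2.imwrite(f'pics/{n}.png',cv2.cvtColor(d['img'],cv2.COLOR_RGB2BGR))
E
python3 - <<'E'
from h import *
for n in('top','side'):
    d=cam(n);save(d,n+'0');np.savez(n+'0.npz',**d);print(n,-d['R'].T@d['t'],d['R'][2],d['K'][0,0])
s=env.observe();print(s)
E
```

```text
pics
top [ 0.47459777 -0.00553076  1.06534702] [ 0.10387157  0.01859967 -0.99441679] 406.60425783503786
side [0.4982258  0.95789432 0.88007371] [ 0.05920975 -0.76683047 -0.63911285] 544.1372654903237
{'time_s': 0.1, 'q': array([-8.50429774e+01,  2.18377873e+01,  7.43794290e+01, -7.66318839e-04,
        8.38609398e+01, -1.23371345e+01]), 'qvel': array([-0.13973822, -0.07084363, -0.08953018, -0.01516977,  0.12338492,
        0.05099552]), 'joint_efforts': array([ 3.83676597e-03, -4.49222195e+01, -2.31654310e+01, -1.70921726e-04,
        3.72185270e-03, -6.34042792e-06]), 'position': array([ 0.16346031, -0.52486005,  0.23077315]), 'tool_rot': array([[ 9.54790711e-01,  2.97278794e-01, -1.31116425e-04],
       [ 2.97278692e-01, -9.54789786e-01,  1.35782903e-03],
       [ 2.78465154e-04, -1.33542067e-03, -9.99999070e-01]]), 'ft_force': array([ 0.06986189, -0.38769205, -0.12198304]), 'wrist_torque': array([ 0.0021683 ,  0.0154117 , -0.01410281]), 'gripper_force': 0.0, 'grip_width': 0.08552200131173301}
```

View pics/top0.png

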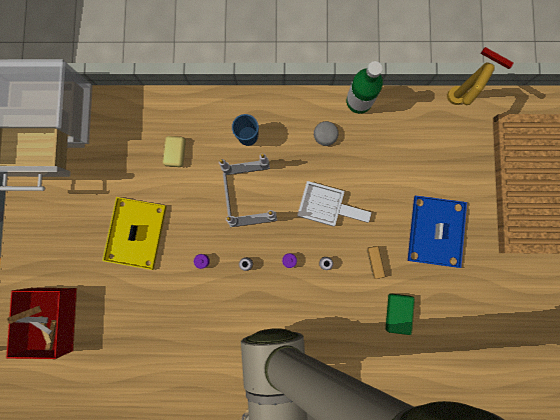

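View pics/side0.png

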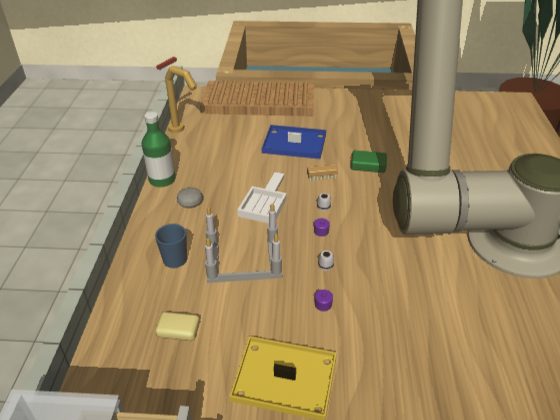

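Top view: the yellow tray is at (135,232), the blue tray at (438,231), plugs at (201,261) and (289,260), and nozzles at (246,264) and (326,264). The brush is at (376,262), the soap tray at (325,203) with its tongue pointing right, and the stand posts are around (226,168), (264,160), (232,221) and (272,216). The side view agrees with this.

```bash
cat >> h.py <<'E'
def rect(P):
    (c,s,a)=cv2.minAreaRect((P[:,:2]*1000).astype(np.float32)); return np.round(c,1),np.round(s,1),round(a,1)
def measure(T,S=None,what='all'):
    out={}
    W=cloud(T);hsv=cv2.cvtColor(T['img'],cv2.COLOR_RGB2HSV);H,Sa,V=[hsv[...,i] for i in range(3)]
    z=W[...,2]
    M={'yellow':(H>24)&(H<34)&(Sa>200)&(V>110),'blue':(H>105)&(H<125)&(Sa>180)&(V>60),'purple':(H>128)&(H<150)&(Sa>120),}
    for n,m in M.items():
        m=cv2.morphologyEx(m.astype(np.uint8),cv2.MORPH_OPEN,np.ones((2,2)))
        k,l,st,ce=cv2.connectedComponentsWithStats(m)
        for i in range(1,k):
            if st[i,4]<40: continue
            p=W[l==i];p=p[np.isfinite(p[:,2])&(p[:,2]<.15)]
            if len(p)<20: continue
            print(n,ce[i].round(1),st[i,4],'zmed %.3f max %.3f'%(np.median(p[:,2]),p[:,2].max()),rect(p),'mean',p[:,:2].mean(0).round(4))
    return W,hsv
E
python3 - <<'E'
from h import *
T=dict(np.load('top0.npz'));S=dict(np.load('side0.npz'))
W,hsv=measure(T);z=W[...,2]
print('table z',np.nanmedian(z[280:300,150:230]))
# raised components
m=((z>.008)&(z<.2)).astype(np.uint8);m[340:]=0
k,l,st,ce=cv2.connectedComponentsWithStats(m)
for i in range(1,k):
    if st[i,4]>60 and 95<ce[i][0]<490 and ce[i][1]>110:
        p=W[l==i];print(ce[i].round(),st[i,4],'z',np.percentile(p[:,2],[50,98]).round(3),rect(p))
print('side')
W2,h2=measure(S)
for nm,w in(('T',W),('S',W2)):
    p=w.reshape(-1,3);p=p[np.isfinite(p[:,2])]
    q=p[(p[:,2]>.09)&(p[:,2]<.125)&(p[:,0]>.35)&(p[:,0]<.66)&(p[:,1]>-.06)&(p[:,1]<.16)]
    if len(q):
        from scipy.cluster.hierarchy import fcluster,linkage
        c=fcluster(linkage(q[:,:2],'single'),.015,'distance')
        for i in range(1,c.max()+1): print(nm,(c==i).sum(),q[c==i].mean(0).round(4),q[c==i].max(0).round(3))
E
```

```text
yellow [136.6 233.1] 2782 zmed 0.005 max 0.037 (array([521.2, 386.8]), array([129.8, 173. ]), 81.7) mean [0.5238 0.3852]
blue [437.8 232.3] 3108 zmed 0.005 max 0.034 (array([ 532.1, -400. ]), array([141.2, 169.7]), 82.8) mean [ 0.5316 -0.3993]
purple [201.9 261.9] 173 zmed 0.026 max 0.035 (array([449.8, 208.2]), array([36.4, 33.2]), 1.4) mean [0.4504 0.2074]
purple [290.2 261.4] 160 zmed 0.027 max 0.033 (array([453. , -18.9]), array([33.7, 33.8]), 0.4) mean [ 0.4538 -0.0176]
table z -0.0014771228544125142
[245. 127.] 499 z [0.059 0.082] (array([788.1,  97.6]), array([65.8, 66.1]), 87.9)
[326. 133.] 484 z [0.028 0.034] (array([ 789.9, -110.3]), array([62.9, 63.6]), 2.5)
[174. 151.] 602 z [0.024 0.028] (array([741.7, 291. ]), array([51.8, 81.5]), 86.8)
[245. 190.] 920 z [0.018 0.116] (array([632.1,  90.7]), array([164.1, 124.2]), 8.3)
[337. 208.] 757 z [0.02  0.024] (array([ 593.6, -135.2]), array([181.6,  94.8]), 74.4)
[132. 233.] 416 z [0.014 0.018] (array([524.4, 389.1]), array([135.7, 170.3]), 80.3)
[439. 230.] 439 z [0.014 0.019] (array([ 534.6, -396.9]), array([134.6, 170.3]), 82
[... 490 characters left out ...]
32. ]), 43.9)
[326. 263.] 143 z [0.032 0.037] (array([ 450.5, -108.4]), array([30.3, 30.7]), 0.3)
[400. 314.] 1022 z [0.028 0.033] (array([ 325.8, -293.7]), array([63.2, 95.2]), 84.1)
[275. 335.] 518 z [0.153 0.178] (array([293.3,  23.2]), array([ 19.1, 137.5]), 2.5)
side
purple [322.3 227.5] 196 zmed 0.025 max 0.033 (array([455.6,  -8. ]), array([34.5, 31.7]), 28.9) mean [ 0.4551 -0.0035]
purple [324.2 300.4] 281 zmed 0.026 max 0.035 (array([452.3, 215.5]), array([34.9, 33.5]), 87.1) mean [0.452 0.221]
T 35 [0.5695 0.0307 0.1038] [0.577 0.037 0.117]
T 36 [0.5554 0.1289 0.1033] [0.562 0.138 0.12 ]
S 63 [0.5707 0.0375 0.1026] [0.577 0.043 0.119]
S 71 [0.5559 0.1363 0.1019] [0.564 0.144 0.118]
```

```bash
cat >> h.py <<'E'
from scipy.spatial.transform import Rotation as Rn
def Rt(yaw):
    a=np.radians(yaw);c,s=np.cos(a),np.sin(a);return np.array([[c,s,0],[s,-c,0],[0,0,-1.]])
def yaw_now():
    s=env.observe();return np.degrees(np.arctan2(s['tool_rot'][1,0],s['tool_rot'][0,0]))
def plan(*tg):
    s=env.observe();p=s['position'];R=s['tool_rot']
    print('t %.1f now'%s['time_s'],p.round(4),'yaw %.2f'%yaw_now(),'w %.4f'%s['grip_width'],'F',s['ft_force'].round(1))
    for x,y,z,yaw in tg:
        R2=Rt(yaw);d=R.T@(np.array([x,y,z])-p)/.3;w=Rn.from_matrix(R.T@R2).as_rotvec(degrees=True)/45
        print((x,y,z,yaw),'->',[d.round(3).tolist(),w.round(3).tolist()]);p=np.array([x,y,z]);R=R2
E
python3 - <<'E'
from h import *
plan((.35,-.46,.2,5),(.535,-.397,.1,-7.2),(.535,-.397,.012,-7.2))
E
```

```text
t 0.1 now [ 0.1635 -0.5249  0.2308] yaw 17.29 w 0.0855 F [ 0.1 -0.4 -0.1]
(0.35, -0.46, 0.2, 5) -> [[0.658, -0.021, 0.103], [-0.002, -0.0, 0.273]]
(0.535, -0.397, 0.1, -7.2) -> [[0.633, -0.155, 0.333], [0.0, 0.0, 0.271]]
(0.535, -0.397, 0.012, -7.2) -> [[0.0, 0.0, 0.293], [0.0, 0.0, 0.0]]
```

Request:
{"op": "step_arm", "data": {"targets": [[[0.658, -0.021, 0.103], [-0.002, 0, 0.273]], [[0.658, -0.021, 0.103], [-0.002, 0, 0.273]], [[0.658, -0.021, 0.103], [-0.002, 0, 0.273]], [[0.658, -0.021, 0.103], [-0.002, 0, 0.273]], [[0.658, -0.021, 0.103], [-0.002, 0, 0.273]], [[0.658, -0.021, 0.103], [-0.002, 0, 0.273]], [[0.658, -0.021, 0.103], [-0.002, 0, 0.273]], [[0.658, -0.021, 0.103], [-0.002, 0, 0.273]]], "jaw": 45}}

```text
time_s: 0.77
position: [0.3498, -0.4605, 0.2002]
tool_rot: [[0.996, 0.088, -0.0], [0.088, -0.996, -0.001], [-0.0, 0.001, -1.0]]
ft_force: [-0.7, -0.7, -0.8]
grip_width: 0.0449
gripper_force: 0.0
```

Request:
{"op": "step_arm", "data": {"targets": [[[0.633, -0.155, 0.333], [0, 0, 0.271]], [[0.633, -0.155, 0.333], [0, 0, 0.271]], [[0.633, -0.155, 0.333], [0, 0, 0.271]], [[0.633, -0.155, 0.333], [0, 0, 0.271]], [[0.633, -0.155, 0.333], [0, 0, 0.271]], [[0.633, -0.155, 0.333], [0, 0, 0.271]], [[0.633, -0.155, 0.333], [0, 0, 0.271]], [[0.633, -0.155, 0.333], [0, 0, 0.271]], [[0.633, -0.155, 0.333], [0, 0, 0.271]]]}}

```text
time_s: 1.52
position: [0.5338, -0.3993, 0.1017]
tool_rot: [[0.992, -0.127, 0.001], [-0.127, -0.992, -0.003], [0.001, 0.003, -1.0]]
ft_force: [0.1, -1.2, 0.1]
grip_width: 0.0445
gripper_force: 0.0
```

Run:
```python
from h import *
plan((.535,-.397,.014,-7.2))
d=cam('side');save(d,'s1')
S=dict(np.load('side0.npz'));W=cloud(S)
c=cv2.cvtColor(S['img'],cv2.COLOR_RGB2HSV);print(c[375,260],W[375,260],c[145,280],W[145,280],W[137,294],W[371,285],c[371,285],W[300,150])
```

```text
t 1.5 now [ 0.5338 -0.3993  0.1017] yaw -7.31 w 0.0445 F [ 0.1 -1.2  0.1]
(0.535, -0.397, 0.014, -7.2) -> [[0.002, -0.009, 0.292], [0.003, -0.002, -0.002]]
[ 24 172 203] [0.56936666 0.39292899 0.00900856] [114 156 144] [ 0.57584451 -0.37188253  0.00748192] [ 0.53602414 -0.38974423  0.02469327] [0.5235919  0.39518797 0.02917245] [ 21 128  34] [ 0.81748871  0.21940798 -0.00205062]
```

View pics/s1.png

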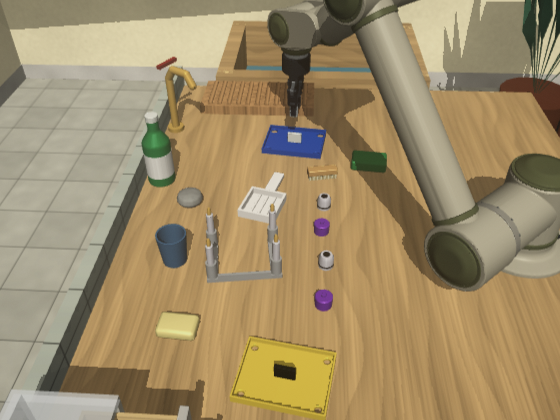

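The gripper is over the blue tray, with the fingertips at (290,115) and the rib at (294,137). Next I lower and grip.

Request:
{"op": "step_arm", "data": {"targets": [[[0, 0, 0.1], [0, 0, 0]], [[0, 0, 0.19], [0, 0, 0]], [[0, 0, 0.25], [0, 0, 0]], [[0, 0, 0.287], [0, 0, 0]], [[0, 0, 0.287], [0, 0, 0]], [[0, 0, 0.287], [0, 0, 0]], [[0, 0, 0.287], [0, 0, 0]]]}}

```text
time_s: 2.15
position: [0.5355, -0.3988, 0.0162]
tool_rot: [[0.992, -0.126, 0.002], [-0.126, -0.992, -0.004], [0.003, 0.003, -1.0]]
ft_force: [-0.6, -0.5, -0.2]
grip_width: 0.045
gripper_force: 0.0
```

Request:
{"op": "step_arm", "data": {"targets": [[[0, 0, 0], [0, 0, 0]], [[0, 0, 0], [0, 0, 0]], [[0, 0, 0], [0, 0, 0]], [[0, 0, 0], [0, 0, 0]], [[0, 0, 0], [0, 0, 0]], [[0, 0, 0], [0, 0, 0]], [[0, 0, 0], [0, 0, 0]], [[0, 0, 0], [0, 0, 0]]], "jaw": 0, "grip_force": 90}}

```text
time_s: 2.82
position: [0.5355, -0.398, 0.0154]
tool_rot: [[0.992, -0.125, 0.001], [-0.125, -0.992, -0.002], [0.002, 0.002, -1.0]]
ft_force: [-1.1, 0.6, 6.0]
grip_width: 0.006
gripper_force: 90.0
```

Run:
```python
from h import *
plan((.535,-.397,.16,-7.2),(.58,-.16,.2,8.3))
```

```text
t 2.8 now [ 0.5355 -0.398   0.0154] yaw -7.18 w 0.0060 F [-1.1  0.6  6. ]
(0.535, -0.397, 0.16, -7.2) -> [[-0.001, -0.002, -0.482], [0.003, -0.002, 0.0]]
(0.58, -0.16, 0.2, 8.3) -> [[0.05, -0.803, -0.133], [0.0, 0.0, -0.344]]
```

Request:
{"op": "step_arm", "data": {"targets": [[[0, 0, -0.1], [0, 0, 0]], [[0, 0, -0.2], [0, 0, 0]], [[0, 0, -0.3], [0, 0, 0]], [[0, 0, -0.4], [0, 0, 0]], [[0, 0, -0.482], [0, 0, 0]], [[0, 0, -0.482], [0, 0, 0]], [[0, 0, -0.482], [0, 0, 0]]]}}

```text
time_s: 3.4
position: [0.5353, -0.3976, 0.1594]
tool_rot: [[0.992, -0.125, 0.001], [-0.125, -0.992, -0.003], [0.002, 0.002, -1.0]]
ft_force: [-0.4, -0.0, -2.9]
grip_width: 0.0062
gripper_force: 89.1
```

Request:
{"op": "step_arm", "data": {"targets": [[[0, -0.1, -0.02], [0, 0, -0.04]], [[0.01, -0.2, -0.04], [0, 0, -0.08]], [[0.02, -0.3, -0.06], [0, 0, -0.12]], [[0.03, -0.4, -0.08], [0, 0, -0.16]], [[0.04, -0.5, -0.1], [0, 0, -0.22]], [[0.05, -0.6, -0.12], [0, 0, -0.28]], [[0.05, -0.7, -0.133], [0, 0, -0.344]], [[0.05, -0.803, -0.133], [0, 0, -0.344]], [[0.05, -0.803, -0.133], [0, 0, -0.344]], [[0.05, -0.803, -0.133], [0, 0, -0.344]]]}}

```text
time_s: 4.23
position: [0.5798, -0.1588, 0.1965]
tool_rot: [[0.989, 0.147, -0.003], [0.147, -0.989, -0.0], [-0.003, -0.0, -1.0]]
ft_force: [0.2, -1.7, -3.0]
grip_width: 0.006
gripper_force: 92.1
```

Request:
{"op": "step_arm", "data": {"targets": [[[0, 0, 0], [0, 0, 0]], [[0, 0, 0], [0, 0, 0]], [[0, 0, 0], [0, 0, 0]], [[0, 0, 0], [0, 0, 0]]]}}

```text
time_s: 4.57
position: [0.58, -0.1613, 0.1981]
tool_rot: [[0.99, 0.143, -0.0], [0.143, -0.99, -0.001], [-0.0, 0.001, -1.0]]
ft_force: [-0.9, -0.6, -2.4]
grip_width: 0.0063
gripper_force: 92.1
```

Run:
```python
from h import *
plan()
T=cam('top');save(T,'t2');np.savez('t2.npz',**T)
S=cam('side');save(S,'s2');np.savez('s2.npz',**S)
a=cv2.resize(T['img'][120:300,180:420],None,fx=2.5,fy=2.5,interpolation=cv2.INTER_CUBIC)
b=cv2.resize(S['img'][90:300,150:350],None,fx=2.2,fy=2.2,interpolation=cv2.INTER_CUBIC)
h=min(a.shape[0],b.shape[0]);cv2.imwrite('pics/c2.png',cv2.cvtColor(cv2.resize(np.hstack([a[:h],b[:h]]),(800,int(800*h/(a.shape[1]+b.shape[1])))),cv2.COLOR_RGB2BGR))
```

```text
t 4.6 now [ 0.58   -0.1613  0.1981] yaw 8.22 w 0.0063 F [-0.9 -0.6 -2.4]
```

View pics/c2.png

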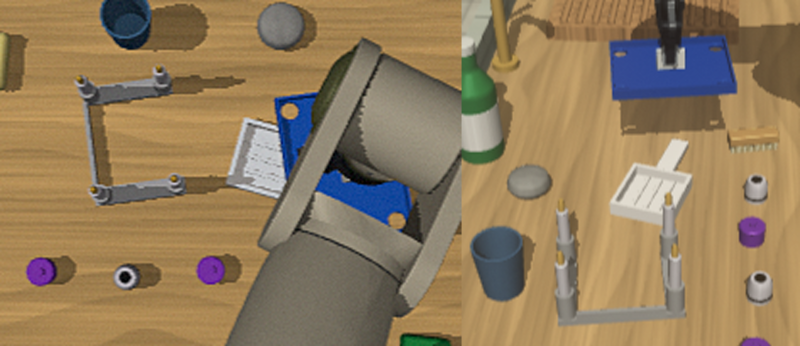

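The tray is held level. In the top crop its holes show at (288,113) and (397,218), and the brass tips at (82,80), (160,72), (97,188) and (175,180). Next I triangulate the tips and check the tray against the TCP.

```bash
cat >> h.py <<'E'
def tips(T,S,lo=.103,hi=.13):
    nom=np.array([[.5695,.034],[.5555,.1325],[.708,.054],[.694,.1525]])
    out=[]
    cs=[]
    for d in(T,S):
        W=cloud(d);c=[]
        for n in nom:
            m=(W[...,2]>lo)&(W[...,2]<hi)&(np.hypot(W[...,0]-n[0],W[...,1]-n[1])<.025)
            v,u=np.nonzero(m);c.append((u.mean(),v.mean(),len(u)) if len(u) else (np.nan,)*3)
        cs.append(c)
    P=[d['K']@np.c_[d['R'],d['t']] for d in(T,S)]
    for a,b in zip(*cs):
        X=cv2.triangulatePoints(P[0],P[1],np.array(a[:2]),np.array(b[:2])).ravel();out.append(X[:3]/X[3])
        print(np.round(a,1),np.round(b,1),out[-1].round(4),'top-ray@.111',ray(T,a[0],a[1],.111)[:2].round(4),'side',ray(S,b[0],b[1],.111)[:2].round(4))
    return np.array(out)
def fit(P,Q): # rigid 2d P->Q
    a,b=P.mean(0),Q.mean(0);H=(P-a).T@(Q-b);t=np.arctan2(H[0,1]-H[1,0],H[0,0]+H[1,1])
    return b,np.degrees(t)
E
python3 - <<'E'
from h import *
M=np.array([[-70,-50],[-70,50],[70,-50],[70,50]])/1000
for a,b in(('top0','side0'),('t2','s2')):
    X=tips(dict(np.load(a+'.npz')),dict(np.load(b+'.npz')));print('stand',fit(M,X[:,:2]),'z',X[:,2].mean())
T=dict(np.load('t2.npz'));S=dict(np.load('s2.npz'))
for nm,d in(('T',T),('S',S)):
    hsv=cv2.cvtColor(d['img'],cv2.COLOR_RGB2HSV);m=((hsv[...,0]>105)&(hsv[...,0]<125)&(hsv[...,1]>140)&(hsv[...,2]>50)).astype(np.uint8)
    k,l,st,ce=cv2.connectedComponentsWithStats(m)
    for i in range(1,k):
        if st[i,4]<60: continue
        c,h=cv2.findContours((l==i).astype(np.uint8),cv2.RETR_CCOMP,cv2.CHAIN_APPROX_NONE)
        print(nm,ce[i].round(),st[i])
        for j,q in enumerate(c):
            if h[0][j][3]>=0 and cv2.contourArea(q)>8:
                mm=cv2.moments(q);u,v=mm['m10']/mm['m00'],mm['m01']/mm['m00'];print('  hole',round(u,1),round(v,1),cv2.contourArea(q),ray(d,u,v,.186).round(4))
E
```

```text
[270.2 212.3  12. ] [271.8 207.3  24. ] [0.5709 0.0311 0.1069] top-ray@.111 [0.57  0.031] side [0.5708 0.036 ]
[228.4 218.4  13. ] [275.5 238.   24. ] [0.5561 0.1303 0.1068] top-ray@.111 [0.555  0.1297] side [0.5562 0.1348]
[262.5 154.9  15. ] [208.4 211.6  27. ] [0.7101 0.0513 0.1053] top-ray@.111 [0.7082 0.0509] side [0.7087 0.0579]
[221.3 160.6  14. ] [208.  242.6  30. ] [0.6951 0.1506 0.1056] top-ray@.111 [0.6937 0.1497] side [0.6939 0.1562]
stand (array([0.63305416, 0.09081656]), np.float64(8.349325038291784)) z 0.10614420972284719
[270.4 212.4  13. ] [271.6 207.4  25. ] [0.5711 0.0308 0.1064] top-ray@.111 [0.5698 0.0307] side [0.571  0.0363]
[228.5 218.3  14. ] [275.4 238.2  24. ] [0.5564 0.1301 0.1061] top-ray@.111 [0.5552 0.1294] side [0.5565 0.1353]
[262.5 155.   16. ] [208.5 211.2  24. ] [0.7096 0.0513 0.1063] top-ray@.111 [0.7079 0.051 ] side [0.7086 0.0567]
[221.4 160.6  15. ] [208.1 242.2  27. ] [0.6949 0.1501 0.1065] top-ray@.111 [0.6938 0.1494] side [0.6938 0.1548]
stand (array([0.63301371, 0.09059609]), np.float64(8.343768141485844)) z 0.10634175281317837
T [333. 186.] [323 168  22  45 477]
  hole 330.1 177.3 84.0 [ 0.6403 -0.1021  0.186 ]
T [371. 222.] [344 208  50  29 707]
S [273. 131.] [ 238  112   74   36 1996]
  hole 243.4 121.4 36.0 [ 0.6559 -0.2006  0.186 ]
  hole 299.8 118.6 29.5 [ 0.5176 -0.2207  0.186 ]
```

Run:
```python
from h import *
plan((.6333,.0906,.198,8.34),(.6333,.0906,.126,8.34))
```

```text
t 4.7 now [ 0.5801 -0.161   0.1984] yaw 8.24 w 0.0058 F [ 0.4 -0.8 -2.2]
(0.6333, 0.0906, 0.198, 8.34) -> [[0.296, -0.805, -0.0], [0.002, 0.0, -0.002]]
(0.6333, 0.0906, 0.126, 8.34) -> [[0.0, 0.0, 0.24], [0.0, 0.0, 0.0]]
```

Request:
{"op": "step_arm", "data": {"targets": [[[0.04, -0.1, 0], [0, 0, 0]], [[0.08, -0.2, 0], [0, 0, 0]], [[0.11, -0.3, 0], [0, 0, 0]], [[0.15, -0.4, 0], [0, 0, 0]], [[0.18, -0.5, 0], [0, 0, 0]], [[0.22, -0.6, 0], [0, 0, 0]], [[0.26, -0.7, 0], [0, 0, 0]], [[0.296, -0.805, 0], [0, 0, -0.002]], [[0.296, -0.805, 0], [0, 0, -0.002]], [[0.296, -0.805, 0], [0, 0, -0.002]]]}}

```text
time_s: 5.5
position: [0.6333, 0.0928, 0.1979]
tool_rot: [[0.989, 0.148, 0.0], [0.148, -0.989, -0.002], [-0.0, 0.002, -1.0]]
ft_force: [0.3, -0.8, -3.2]
grip_width: 0.0056
gripper_force: 92.1
```

Request:
{"op": "step_arm", "data": {"targets": [[[0, 0, 0], [0, 0, 0]], [[0, 0, 0.05], [0, 0, 0]], [[0, 0, 0.1], [0, 0, 0]], [[0, 0, 0.15], [0, 0, 0]], [[0, 0, 0.2], [0, 0, 0]], [[0, 0, 0.24], [0, 0, 0]], [[0, 0, 0.24], [0, 0, 0]], [[0, 0, 0.24], [0, 0, 0]], [[0, 0, 0.24], [0, 0, 0]], [[0, 0, 0.24], [0, 0, 0]]]}}

```text
time_s: 6.33
position: [0.6338, 0.0908, 0.1274]
tool_rot: [[0.989, 0.145, 0.002], [0.145, -0.989, -0.002], [0.002, 0.002, -1.0]]
ft_force: [-1.1, 0.0, -2.9]
grip_width: 0.0061
gripper_force: 92.1
```

Run:
```python
from h import *
plan((.6333,.0906,.109,8.34))
T=cam('top');S=cam('side')
a=cv2.resize(T['img'][130:240,190:300],None,fx=4,fy=4,interpolation=cv2.INTER_CUBIC)
b=cv2.resize(S['img'][180:290,190:300],None,fx=4,fy=4,interpolation=cv2.INTER_CUBIC)
cv2.imwrite('pics/c3.png',cv2.cvtColor(cv2.resize(np.hstack([a,b]),(800,400)),cv2.COLOR_RGB2BGR))
```

```text
t 6.3 now [0.6338 0.0908 0.1274] yaw 8.34 w 0.0061 F [-1.1  0.  -2.9]
(0.6333, 0.0906, 0.109, 8.34) -> [[-0.002, 0.0, 0.061], [0.003, -0.003, 0.0]]
```

View pics/c3.png

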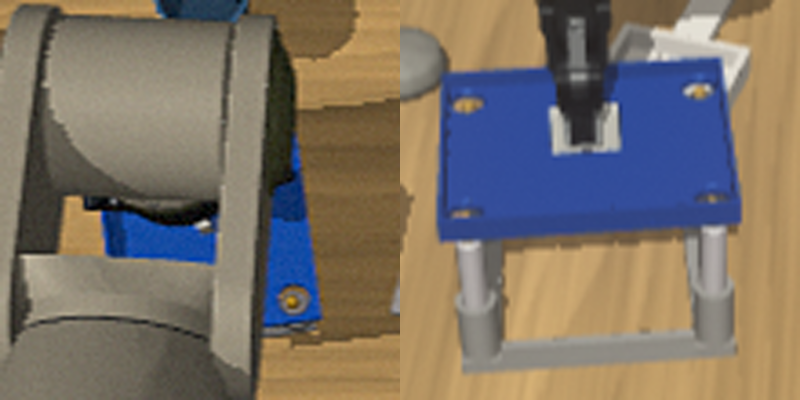

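All four brass tips show inside the holes, and in the top view the tip at (292,298) sits about in the middle of its hole. I keep lowering.

Request:
{"op": "step_arm", "data": {"targets": [[[0, 0, 0.03], [0, 0, 0]], [[0, 0, 0.06], [0, 0, 0]], [[0, 0, 0.09], [0, 0, 0]], [[0, 0, 0.12], [0, 0, 0]], [[0, 0, 0.14], [0, 0, 0]], [[0, 0, 0.16], [0, 0, 0]], [[0, 0, 0.18], [0, 0, 0]], [[0, 0, 0.19], [0, 0, 0]], [[0, 0, 0.19], [0, 0, 0]], [[0, 0, 0.19], [0, 0, 0]]]}}

```text
time_s: 7.27
position: [0.6334, 0.0912, 0.0692]
tool_rot: [[0.989, 0.146, 0.0], [0.146, -0.989, -0.002], [0.0, 0.002, -1.0]]
ft_force: [-0.1, 0.2, -2.1]
grip_width: 0.0058
gripper_force: 92.1
```

Request:
{"op": "step_arm", "data": {"targets": [[[0, 0, 0.005], [0, 0, 0]], [[0, 0, 0.01], [0, 0, 0]], [[0, 0, 0.015], [0, 0, 0]], [[0, 0, 0.018], [0, 0, 0]], [[0, 0, 0.018], [0, 0, 0]], [[0, 0, 0.018], [0, 0, 0]]]}}

```text
time_s: 7.77
position: [0.6335, 0.0912, 0.0654]
tool_rot: [[0.989, 0.146, 0.002], [0.146, -0.989, -0.002], [0.002, 0.002, -1.0]]
ft_force: [-4.8, 0.5, 8.6]
grip_width: 0.0059
gripper_force: 93.8
```

Request:
{"op": "step_arm", "data": {"targets": [[[0, 0, 0], [0, 0, 0]], [[0, 0, 0], [0, 0, 0]], [[0, 0, 0], [0, 0, 0]], [[0, 0, 0], [0, 0, 0]], [[0, 0, -0.1], [0, 0, 0]], [[0, 0, -0.2], [0, 0, 0]], [[0, 0, -0.3], [0, 0, 0]], [[0, 0, -0.4], [0, 0, 0]], [[0, 0, -0.4], [0, 0, 0]]], "jaw": 30}}

```text
time_s: 8.52
position: [0.6354, 0.0914, 0.1902]
tool_rot: [[0.989, 0.146, 0.011], [0.146, -0.989, -0.002], [0.011, 0.004, -1.0]]
ft_force: [0.1, -0.0, 0.7]
grip_width: 0.0299
gripper_force: 0.0
```

Run:
```python
from h import *
plan((.5,.15,.15,55),(.4525,.211,.12,98.3),(.4525,.211,.008,98.3),(.4525,.211,.2,98.3))
```

```text
t 8.5 now [0.6354 0.0914 0.1902] yaw 8.39 w 0.0299 F [ 0.1 -0.   0.7]
(0.5, 0.15, 0.15, 55) -> [[-0.419, -0.26, 0.129], [0.01, -0.011, -1.036]]
(0.4525, 0.211, 0.12, 98.3) -> [[0.076, -0.246, 0.1], [0.0, 0.0, -0.962]]
(0.4525, 0.211, 0.008, 98.3) -> [[0.0, 0.0, 0.373], [0.0, 0.0, 0.0]]
(0.4525, 0.211, 0.2, 98.3) -> [[0.0, 0.0, -0.64], [0.0, 0.0, 0.0]]
```

Request:
{"op": "step_arm", "data": {"targets": [[[-0.419, -0.26, 0.129], [0.01, -0.011, -1.0]], [[-0.419, -0.26, 0.129], [0.01, -0.011, -1.0]], [[-0.419, -0.26, 0.129], [0.01, -0.011, -1.0]], [[-0.419, -0.26, 0.129], [0.01, -0.011, -1.0]], [[-0.419, -0.26, 0.129], [0.01, -0.011, -1.0]], [[-0.419, -0.26, 0.129], [0.01, -0.011, -1.0]], [[-0.419, -0.26, 0.129], [0.01, -0.011, -1.0]], [[-0.419, -0.26, 0.129], [0.01, -0.011, -1.0]]], "jaw": 65}}

```text
time_s: 9.18
position: [0.4974, 0.1502, 0.1447]
tool_rot: [[0.595, 0.803, -0.011], [0.803, -0.595, 0.001], [-0.006, -0.009, -1.0]]
ft_force: [0.9, -0.3, -0.3]
grip_width: 0.0652
gripper_force: 0.0
```

Request:
{"op": "step_arm", "data": {"targets": [[[0.076, -0.246, 0.1], [0, 0, -0.998]], [[0.076, -0.246, 0.1], [0, 0, -0.998]], [[0.076, -0.246, 0.1], [0, 0, -0.998]], [[0.076, -0.246, 0.1], [0, 0, -0.998]], [[0.076, -0.246, 0.1], [0, 0, -0.998]], [[0.076, -0.246, 0.1], [0, 0, -0.998]], [[0.076, -0.246, 0.1], [0, 0, -0.998]], [[0.076, -0.246, 0.1], [0, 0, -0.998]], [[0.076, -0.246, 0.1], [0, 0, -0.998]]]}}

```text
time_s: 9.93
position: [0.4516, 0.2124, 0.1153]
tool_rot: [[-0.141, 0.99, -0.011], [0.99, 0.141, 0.001], [0.002, -0.011, -1.0]]
ft_force: [0.9, 0.1, 0.3]
grip_width: 0.0651
gripper_force: 0.0
```

Run:
```python
from h import *
plan((.4525,.211,.008,98.3))
T=cam('top');S=cam('side')
a=cv2.resize(T['img'][120:300,130:330],None,fx=2,fy=2,interpolation=cv2.INTER_CUBIC)
b=cv2.resize(S['img'][150:330,170:370],None,fx=2,fy=2,interpolation=cv2.INTER_CUBIC)
cv2.imwrite('pics/c4.png',cv2.cvtColor(np.hstack([a,b]),cv2.COLOR_RGB2BGR))
W=cloud(S)
m=(np.abs(W[...,0]-.633)<.08)&(np.abs(W[...,1]-.09)<.06)
hsv=cv2.cvtColor(S['img'],cv2.COLOR_RGB2HSV);m&=(hsv[...,0]>105)&(hsv[...,0]<125)&(hsv[...,1]>140)
p=W[m];p=p[np.isfinite(p[:,2])&(p[:,2]>.03)&(p[:,2]<.09)];A=np.c_[p[:,:2]-[.633,.091],np.ones(len(p))];print(len(p),np.linalg.lstsq(A,p[:,2],rcond=None)[0])
```

```text
t 9.9 now [0.4516 0.2124 0.1153] yaw 98.13 w 0.0651 F [0.9 0.1 0.3]
(0.4525, 0.211, 0.008, 98.3) -> [[-0.006, 0.006, 0.358], [-0.014, -0.003, -0.004]]
1990 [ 0.00207919 -0.0049404   0.05616937]
```

View pics/c4.png

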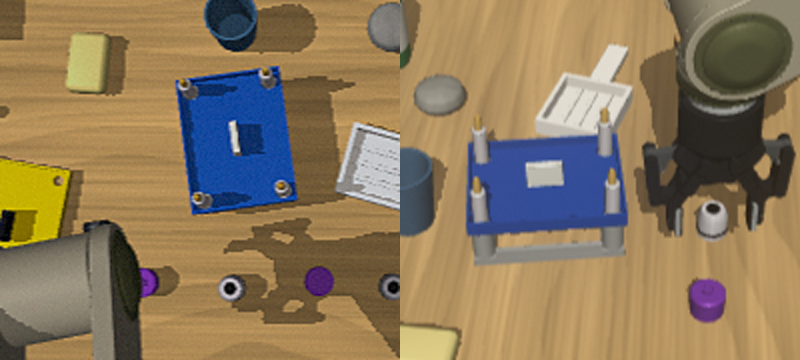

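The blue tray is seated level: floor plane at 56 mm, slope under 0.3°. The gripper is over the leftmost plug.

Request:
{"op": "step_arm", "data": {"targets": [[[-0.003, 0.003, 0.12], [-0.014, 0, 0]], [[-0.005, 0.006, 0.24], [-0.014, 0, 0]], [[-0.006, 0.006, 0.32], [-0.014, 0, 0]], [[-0.006, 0.006, 0.358], [-0.014, 0, 0]], [[-0.006, 0.006, 0.358], [-0.014, 0, 0]], [[-0.006, 0.006, 0.358], [-0.014, 0, 0]], [[-0.006, 0.006, 0.358], [-0.014, 0, 0]]]}}

```text
time_s: 10.62
position: [0.4531, 0.2112, 0.009]
tool_rot: [[-0.144, 0.99, 0.002], [0.99, 0.144, 0.003], [0.002, 0.002, -1.0]]
ft_force: [-0.1, -1.0, 0.4]
grip_width: 0.0647
gripper_force: 0.0
```

Request:
{"op": "step_arm", "data": {"targets": [[[0, 0, 0], [0, 0, 0]], [[0, 0, 0], [0, 0, 0]], [[0, 0, 0], [0, 0, 0]], [[0, 0, 0], [0, 0, 0]], [[0, 0, 0], [0, 0, 0]], [[0, 0, 0], [0, 0, 0]], [[0, 0, 0], [0, 0, 0]]], "jaw": 0, "grip_force": 50}}

```text
time_s: 11.2
position: [0.453, 0.2112, 0.0093]
tool_rot: [[-0.144, 0.99, 0.002], [0.99, 0.144, 0.003], [0.002, 0.002, -1.0]]
ft_force: [-2.4, -0.3, 8.6]
grip_width: 0.0357
gripper_force: 49.4
```

Request:
{"op": "step_arm", "data": {"targets": [[[0, 0, -0.1], [0, 0, 0]], [[0, 0, -0.2], [0, 0, 0]], [[0, 0, -0.3], [0, 0, 0]], [[0, 0, -0.4], [0, 0, 0]], [[0, 0, -0.5], [0, 0, 0]], [[0, 0, -0.6], [0, 0, 0]], [[0, 0, -0.6], [0, 0, 0]]]}}

```text
time_s: 11.78
position: [0.4544, 0.2111, 0.1939]
tool_rot: [[-0.144, 0.989, 0.011], [0.99, 0.144, 0.004], [0.003, 0.011, -1.0]]
ft_force: [1.0, 0.9, -0.1]
grip_width: 0.0358
gripper_force: 50.5
```

```bash
cat >> h.py <<'E'
C=np.array([.6333,.0906]);Y=8.34
def st(x,y): # stand mm -> world
    a=np.radians(Y);return C+np.array([np.cos(a)*x-np.sin(a)*y,np.sin(a)*x+np.cos(a)*y])/1000
E
python3 - <<'E'
from h import *
a=st(-35,28);plan((*a,.19,98.34),(*a,.068,98.34));print(st(35,28),st(-35,-28),st(35,-28))
E
```

```text
t 11.8 now [0.4544 0.2111 0.1939] yaw 98.30 w 0.0358 F [ 1.   0.9 -0.1]
(np.float64(0.5946088175271832), np.float64(0.11322724903418879), 0.19, 98.34) -> [[-0.39, 0.415, 0.017], [0.014, -0.004, -0.001]]
(np.float64(0.5946088175271832), np.float64(0.11322724903418879), 0.068, 98.34) -> [[0.0, 0.0, 0.407], [0.0, 0.0, 0.0]]
[0.66386855 0.12338054] [0.60273145 0.05781946] [0.67199118 0.06797275]
```

Request:
{"op": "step_arm", "data": {"targets": [[[-0.05, 0.06, 0], [0, 0, 0]], [[-0.13, 0.14, 0], [0, 0, 0]], [[-0.22, 0.24, 0], [0, 0, 0]], [[-0.31, 0.33, 0], [0, 0, 0]], [[-0.37, 0.4, 0], [0, 0, 0]], [[-0.391, 0.421, 0], [0, 0, 0]], [[-0.391, 0.421, 0], [0, 0, 0]], [[-0.391, 0.421, 0], [0, 0, 0]], [[-0.391, 0.421, 0], [0, 0, 0]]]}}

```text
time_s: 12.53
position: [0.5932, 0.1138, 0.1879]
tool_rot: [[-0.145, 0.989, -0.001], [0.989, 0.145, 0.003], [0.003, -0.0, -1.0]]
ft_force: [0.8, -0.2, -0.0]
grip_width: 0.0357
gripper_force: 50.5
```

Request:
{"op": "step_arm", "data": {"targets": [[[0, 0, 0.06], [0, 0, 0]], [[0, 0, 0.13], [0, 0, 0]], [[0, 0, 0.2], [0, 0, 0]], [[0, 0, 0.27], [0, 0, 0]], [[0, 0, 0.33], [0, 0, 0]], [[0, 0, 0.37], [0, 0, 0]], [[0, 0, 0.39], [0, 0, 0]], [[0, 0, 0.403], [0, 0, 0]], [[0, 0, 0.403], [0, 0, 0]], [[0, 0, 0.403], [0, 0, 0]]]}}

```text
time_s: 13.37
position: [0.5945, 0.1134, 0.0678]
tool_rot: [[-0.145, 0.989, 0.001], [0.989, 0.145, 0.002], [0.002, 0.002, -1.0]]
ft_force: [-0.4, 0.5, -0.9]
grip_width: 0.0357
gripper_force: 50.5
```

Run:
```python
from h import *
plan()
S=cam('side');T=cam('top')
a=cv2.resize(T['img'][120:300,130:330],None,fx=2,fy=2,interpolation=cv2.INTER_CUBIC)
b=cv2.resize(S['img'][150:330,170:370],None,fx=2,fy=2,interpolation=cv2.INTER_CUBIC)
cv2.imwrite('pics/c5.png',cv2.cvtColor(np.hstack([a,b]),cv2.COLOR_RGB2BGR))
```

```text
t 13.4 now [0.5945 0.1134 0.0678] yaw 98.32 w 0.0357 F [-0.4  0.5 -0.9]
```

View pics/c5.png

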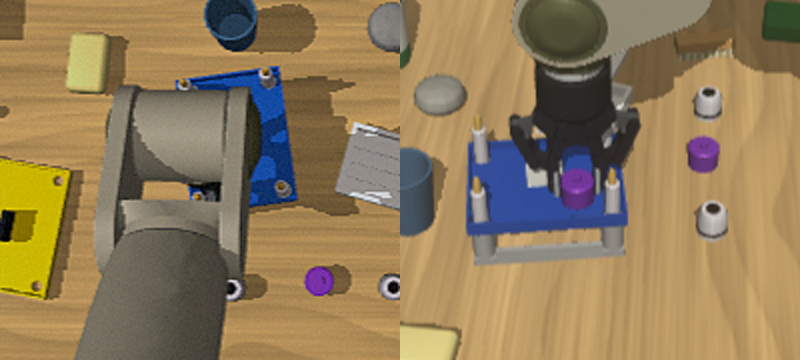

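Plug 1 is in the blue tray between the fingers, at about (578,188) in the side crop. I release it and fetch the left nozzle.

Request:
{"op": "step_arm", "data": {"targets": [[[0, 0, 0.005], [0, 0, 0]], [[0, 0, 0.005], [0, 0, 0]], [[0, 0, 0.005], [0, 0, 0]], [[0, 0, -0.05], [0, 0, 0]], [[0, 0, -0.15], [0, 0, 0]], [[0, 0, -0.25], [0, 0, 0]], [[0, 0, -0.35], [0, 0, 0]], [[0, 0, -0.4], [0, 0, 0]], [[0, 0, -0.4], [0, 0, 0]]], "jaw": 50}}

```text
time_s: 14.22
position: [0.5957, 0.1128, 0.1911]
tool_rot: [[-0.144, 0.99, 0.007], [0.99, 0.144, 0.002], [0.001, 0.008, -1.0]]
ft_force: [0.4, 0.2, 0.2]
grip_width: 0.0501
gripper_force: 0.0
```

Request:
{"op": "step_arm", "data": {"targets": [[[0.01, -0.1, 0], [0, 0, 0]], [[0.01, -0.22, 0], [0, 0, 0]], [[0.018, -0.34, 0.05], [0, 0, 0]], [[0.018, -0.45, 0.15], [0, 0, 0]], [[0.018, -0.493, 0.25], [0, 0, 0]], [[0.018, -0.493, 0.35], [0, 0, 0]], [[0.018, -0.493, 0.35], [0, 0, 0]], [[0.018, -0.493, 0.35], [0, 0, 0]]], "jaw": 65}}

```text
time_s: 14.88
position: [0.4469, 0.097, 0.0814]
tool_rot: [[-0.144, 0.99, -0.003], [0.99, 0.144, 0.002], [0.003, -0.002, -1.0]]
ft_force: [0.4, 0.1, 0.5]
grip_width: 0.0652
gripper_force: 0.0
```

Run:
```python
from h import *
plan((.4474,.097,.008,98.34))
S=cam('side');T=cam('top')
measure(T);measure(S)
b=cv2.resize(S['img'][150:330,170:370],None,fx=3,fy=3,interpolation=cv2.INTER_CUBIC)
cv2.imwrite('pics/c6.png',cv2.cvtColor(b,cv2.COLOR_RGB2BGR))
```

```text
t 14.9 now [0.4469 0.097  0.0814] yaw 98.28 w 0.0652 F [0.4 0.1 0.5]
(0.4474, 0.097, 0.008, 98.34) -> [[-0.001, 0.002, 0.245], [-0.003, -0.004, -0.001]]
yellow [136.3 233.3] 2824 zmed 0.005 max 0.038 (array([521.4, 388.5]), array([131.4, 171.1]), 80.5) mean [0.523  0.3859]
blue [249.5 190.5] 2811 zmed 0.055 max 0.101 (array([631.5,  88.2]), array([168.6, 129.7]), 8.3) mean [0.6307 0.0859]
purple [238.6 204.4] 185 zmed 0.082 max 0.093 (array([593.1, 110.4]), array([34. , 33.2]), 73.6) mean [0.5919 0.1098]
purple [290.2 261.4] 160 zmed 0.027 max 0.035 (array([453. , -18.9]), array([33.8, 33.8]), 0.4) mean [ 0.4537 -0.0176]
purple [322.4 228.1] 195 zmed 0.024 max 0.033 (array([453.8,  -6.8]), array([35.5, 27. ]), 47.0) mean [ 0.4549 -0.0024]
purple [259.  245.6] 288 zmed 0.081 max 0.090 (array([593.7, 111. ]), array([33.9, 49. ]), 4.2) mean [0.5926 0.1227]
```

View pics/c6.png

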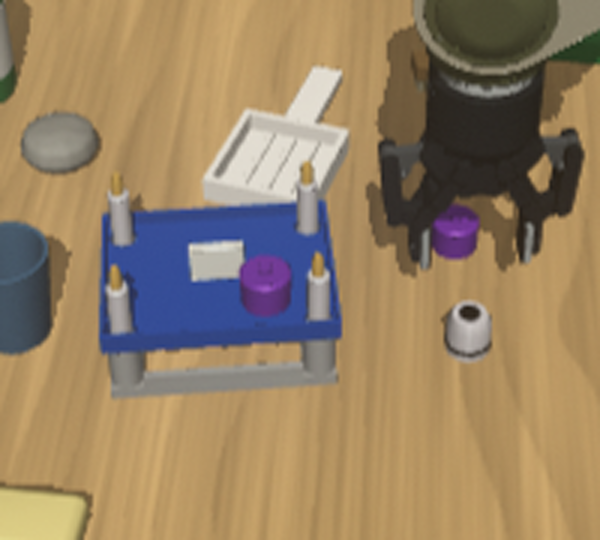

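Plug 1 is standing upright in the tray at (265,285) in this crop, and the nozzle at (468,330) is under the gripper's path.

Request:
{"op": "step_arm", "data": {"targets": [[[0, 0, 0.1], [0, 0, 0]], [[0, 0, 0.18], [0, 0, 0]], [[0, 0, 0.23], [0, 0, 0]], [[0, 0, 0.247], [0, 0, 0]], [[0, 0, 0.247], [0, 0, 0]], [[0, 0, 0.247], [0, 0, 0]], [[0, 0, 0.247], [0, 0, 0]]]}}

```text
time_s: 15.57
position: [0.4483, 0.0972, 0.0091]
tool_rot: [[-0.144, 0.99, 0.003], [0.99, 0.144, 0.002], [0.002, 0.003, -1.0]]
ft_force: [-0.1, 0.1, 0.0]
grip_width: 0.065
gripper_force: 0.0
```

Request:
{"op": "step_arm", "data": {"targets": [[[0, 0, 0], [0, 0, 0]], [[0, 0, 0], [0, 0, 0]], [[0, 0, 0], [0, 0, 0]], [[0, 0, 0], [0, 0, 0]], [[0, 0, 0], [0, 0, 0]], [[0, 0, 0], [0, 0, 0]], [[0, 0, 0], [0, 0, 0]]], "jaw": 0}}

```text
time_s: 16.15
position: [0.4476, 0.0972, 0.0087]
tool_rot: [[-0.144, 0.99, 0.001], [0.99, 0.144, 0.002], [0.002, 0.002, -1.0]]
ft_force: [-1.9, 1.1, 9.6]
grip_width: 0.0323
gripper_force: 48.8
```

Request:
{"op": "step_arm", "data": {"targets": [[[0, 0, -0.1], [0, 0, 0]], [[0, 0, -0.2], [0, 0, 0]], [[0, 0, -0.3], [0, 0, 0]], [[0, 0, -0.4], [0, 0, 0]], [[0, 0, -0.5], [0, 0, 0]], [[0, 0, -0.6], [0, 0, 0]], [[0, 0, -0.6], [0, 0, 0]], [[0, 0, -0.6], [0, 0, 0]]]}}

```text
time_s: 16.82
position: [0.4475, 0.0968, 0.189]
tool_rot: [[-0.144, 0.99, 0.003], [0.99, 0.144, 0.002], [0.002, 0.004, -1.0]]
ft_force: [-1.6, -0.0, -0.4]
grip_width: 0.0321
gripper_force: 50.2
```

Request:
{"op": "step_arm", "data": {"targets": [[[0, 0.07, 0], [0, 0, 0]], [[0, 0.17, 0], [0, 0, 0]], [[-0.01, 0.28, 0], [0, 0, 0]], [[-0.018, 0.39, 0], [0, 0, 0]], [[-0.018, 0.5, 0], [0, 0, 0]], [[-0.018, 0.61, 0], [0, 0, 0]], [[-0.018, 0.69, 0], [0, 0, 0]], [[-0.018, 0.727, 0], [0, 0, 0]], [[-0.018, 0.727, 0], [0, 0, 0]], [[-0.018, 0.727, 0], [0, 0, 0]]]}}

```text
time_s: 17.65
position: [0.6633, 0.1228, 0.1856]
tool_rot: [[-0.144, 0.99, -0.004], [0.99, 0.144, 0.002], [0.003, -0.003, -1.0]]
ft_force: [-0.3, 0.2, -0.2]
grip_width: 0.0318
gripper_force: 50.2
```

Request:
{"op": "step_arm", "data": {"targets": [[[0, 0, 0.06], [0, 0, 0]], [[0, 0, 0.13], [0, 0, 0]], [[0, 0, 0.2], [0, 0, 0]], [[0, 0, 0.27], [0, 0, 0]], [[0, 0, 0.33], [0, 0, 0]], [[0, 0, 0.37], [0, 0, 0]], [[0, 0, 0.39], [0, 0, 0]], [[0, 0, 0.403], [0, 0, 0]], [[0, 0, 0.403], [0, 0, 0]], [[0, 0, 0.403], [0, 0, 0]]]}}

```text
time_s: 18.48
position: [0.6641, 0.1232, 0.0679]
tool_rot: [[-0.144, 0.99, 0.001], [0.99, 0.144, 0.002], [0.002, 0.002, -1.0]]
ft_force: [1.1, -0.4, -1.2]
grip_width: 0.0319
gripper_force: 50.2
```

Request:
{"op": "step_arm", "data": {"targets": [[[0, 0, 0.005], [0, 0, 0]], [[0, 0, 0.005], [0, 0, 0]], [[0, 0, 0.005], [0, 0, 0]], [[0, 0, -0.05], [0, 0, 0]], [[0, 0, -0.15], [0, 0, 0]], [[0, 0, -0.25], [0, 0, 0]], [[0, 0, -0.35], [0, 0, 0]], [[0, 0, -0.4], [0, 0, 0]], [[0, 0, -0.4], [0, 0, 0]]], "jaw": 48}}

```text
time_s: 19.23
position: [0.6652, 0.123, 0.1918]
tool_rot: [[-0.144, 0.989, 0.008], [0.99, 0.144, 0.002], [0.001, 0.009, -1.0]]
ft_force: [0.1, 0.0, 1.5]
grip_width: 0.0481
gripper_force: 0.0
```

Request:
{"op": "step_arm", "data": {"targets": [[[-0.05, -0.1, 0], [0, 0, 0]], [[-0.1, -0.22, 0], [0, 0, 0]], [[-0.15, -0.34, 0], [0, 0, 0]], [[-0.2, -0.45, 0], [0, 0, 0]], [[-0.25, -0.56, 0.05], [0, 0, 0]], [[-0.3, -0.67, 0.15], [0, 0, 0]], [[-0.349, -0.751, 0.25], [0, 0, 0]], [[-0.349, -0.751, 0.35], [0, 0, 0]], [[-0.349, -0.751, 0.35], [0, 0, 0]], [[-0.349, -0.751, 0.35], [0, 0, 0]]], "jaw": 65}}

```text
time_s: 20.07
position: [0.4556, -0.0129, 0.0811]
tool_rot: [[-0.144, 0.99, -0.003], [0.99, 0.144, 0.003], [0.004, -0.002, -1.0]]
ft_force: [0.7, 0.5, 0.7]
grip_width: 0.0648
gripper_force: 0.0
```

Request:
{"op": "step_arm", "data": {"targets": [[[0, 0, 0.1], [0, 0, 0]], [[0, 0, 0.18], [0, 0, 0]], [[0, 0, 0.23], [0, 0, 0]], [[0, 0, 0.247], [0, 0, 0]], [[0, 0, 0.247], [0, 0, 0]], [[0, 0, 0.247], [0, 0, 0]], [[0, 0, 0.247], [0, 0, 0]]]}}

```text
time_s: 20.65
position: [0.4571, -0.0128, 0.0089]
tool_rot: [[-0.145, 0.989, 0.003], [0.989, 0.145, 0.002], [0.001, 0.003, -1.0]]
ft_force: [-1.1, -0.5, -0.2]
grip_width: 0.0651
gripper_force: 0.0
```

Request:
{"op": "step_arm", "data": {"targets": [[[0, 0, 0], [0, 0, 0]], [[0, 0, 0], [0, 0, 0]], [[0, 0, 0], [0, 0, 0]], [[0, 0, 0], [0, 0, 0]], [[0, 0, 0], [0, 0, 0]], [[0, 0, 0], [0, 0, 0]], [[0, 0, 0], [0, 0, 0]]], "jaw": 0}}

```text
time_s: 21.23
position: [0.4564, -0.0129, 0.0086]
tool_rot: [[-0.144, 0.99, 0.002], [0.99, 0.144, 0.002], [0.002, 0.002, -1.0]]
ft_force: [-1.5, -0.4, 10.4]
grip_width: 0.0354
gripper_force: 49.0
```

Request:
{"op": "step_arm", "data": {"targets": [[[0, 0, -0.1], [0, 0, 0]], [[0, 0, -0.2], [0, 0, 0]], [[0, 0, -0.3], [0, 0, 0]], [[0, 0, -0.4], [0, 0, 0]], [[0, 0, -0.5], [0, 0, 0]], [[0, 0, -0.6], [0, 0, 0]], [[0, 0, -0.6], [0, 0, 0]], [[0, 0, -0.6], [0, 0, 0]]]}}

```text
time_s: 21.9
position: [0.4563, -0.0133, 0.1887]
tool_rot: [[-0.144, 0.99, 0.003], [0.99, 0.144, 0.001], [0.001, 0.003, -1.0]]
ft_force: [0.1, -0.5, -1.2]
grip_width: 0.0354
gripper_force: 50.6
```

Run:
```python
from h import *
plan((*st(-35,-28),.188,98.34))
S=cam('side');b=cv2.resize(S['img'][130:330,170:370],None,fx=3,fy=3,interpolation=cv2.INTER_CUBIC)
cv2.imwrite('pics/c7.png',cv2.cvtColor(b,cv2.COLOR_RGB2BGR))
```

```text
t 21.9 now [ 0.4563 -0.0133  0.1887] yaw 98.29 w 0.0354 F [ 0.1 -0.5 -1.2]
(np.float64(0.6027314486921242), np.float64(0.05781946200963485), 0.188, 98.34) -> [[0.164, 0.517, 0.004], [0.004, -0.001, -0.001]]
```

View pics/c7.png

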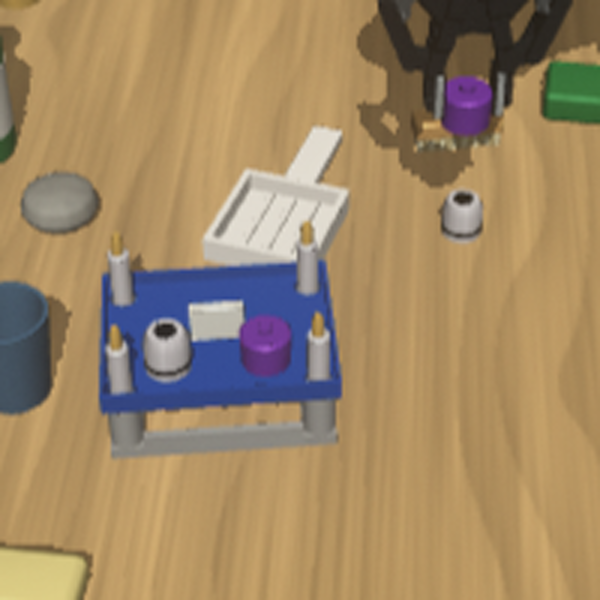

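The nozzle and plug are in the tray at (167,348) and (265,345), and the second plug is held at (467,105).

Request:
{"op": "step_arm", "data": {"targets": [[[0.02, 0.07, 0], [0, 0, 0]], [[0.05, 0.17, 0], [0, 0, 0]], [[0.08, 0.27, 0], [0, 0, 0]], [[0.12, 0.37, 0], [0, 0, 0]], [[0.15, 0.46, 0], [0, 0, 0]], [[0.163, 0.518, 0], [0, 0, 0]], [[0.163, 0.518, 0], [0, 0, 0]], [[0.163, 0.518, 0], [0, 0, 0]], [[0.163, 0.518, 0], [0, 0, 0]]]}}

```text
time_s: 22.7
position: [0.6018, 0.0574, 0.1864]
tool_rot: [[-0.144, 0.99, -0.003], [0.99, 0.144, 0.002], [0.003, -0.003, -1.0]]
ft_force: [-0.4, 0.2, -0.6]
grip_width: 0.0357
gripper_force: 50.6
```

Request:
{"op": "step_arm", "data": {"targets": [[[0, 0, 0.06], [0, 0, 0]], [[0, 0, 0.13], [0, 0, 0]], [[0, 0, 0.2], [0, 0, 0]], [[0, 0, 0.27], [0, 0, 0]], [[0, 0, 0.33], [0, 0, 0]], [[0, 0, 0.37], [0, 0, 0]], [[0, 0, 0.39], [0, 0, 0]], [[0, 0, 0.403], [0, 0, 0]], [[0, 0, 0.403], [0, 0, 0]], [[0, 0, 0.403], [0, 0, 0]]]}}

```text
time_s: 23.53
position: [0.6028, 0.0577, 0.0675]
tool_rot: [[-0.144, 0.99, 0.001], [0.99, 0.144, 0.002], [0.002, 0.001, -1.0]]
ft_force: [-0.3, 0.3, 0.5]
grip_width: 0.0356
gripper_force: 50.6
```

Request:
{"op": "step_arm", "data": {"targets": [[[0, 0, 0.005], [0, 0, 0]], [[0, 0, 0.005], [0, 0, 0]], [[0, 0, 0.005], [0, 0, 0]], [[0, 0, -0.05], [0, 0, 0]], [[0, 0, -0.15], [0, 0, 0]], [[0, 0, -0.25], [0, 0, 0]], [[0, 0, -0.35], [0, 0, 0]], [[0, 0, -0.4], [0, 0, 0]], [[0, 0, -0.4], [0, 0, 0]]], "jaw": 50}}

```text
time_s: 24.28
position: [0.6041, 0.0575, 0.1912]
tool_rot: [[-0.144, 0.989, 0.008], [0.99, 0.144, 0.002], [0.0, 0.008, -1.0]]
ft_force: [0.0, -0.8, 0.4]
grip_width: 0.05
gripper_force: 0.0
```

Request:
{"op": "step_arm", "data": {"targets": [[[-0.08, -0.1, 0], [0, 0, 0]], [[-0.16, -0.2, 0], [0, 0, 0]], [[-0.24, -0.3, 0], [0, 0, 0]], [[-0.32, -0.4, 0.02], [0, 0, 0]], [[-0.4, -0.5, 0.08], [0, 0, 0]], [[-0.471, -0.582, 0.17], [0, 0, 0]], [[-0.471, -0.582, 0.26], [0, 0, 0]], [[-0.471, -0.582, 0.35], [0, 0, 0]], [[-0.471, -0.582, 0.35], [0, 0, 0]], [[-0.471, -0.582, 0.35], [0, 0, 0]]], "jaw": 65}}

```text
time_s: 25.12
position: [0.4498, -0.1069, 0.0809]
tool_rot: [[-0.144, 0.99, -0.003], [0.99, 0.144, 0.004], [0.004, -0.002, -1.0]]
ft_force: [0.2, 0.2, 1.6]
grip_width: 0.065
gripper_force: 0.0
```

Request:
{"op": "step_arm", "data": {"targets": [[[0, 0, 0.1], [0, 0, 0]], [[0, 0, 0.18], [0, 0, 0]], [[0, 0, 0.23], [0, 0, 0]], [[0, 0, 0.247], [0, 0, 0]], [[0, 0, 0.247], [0, 0, 0]], [[0, 0, 0.247], [0, 0, 0]], [[0, 0, 0.247], [0, 0, 0]]]}}

```text
time_s: 25.7
position: [0.4512, -0.1073, 0.0087]
tool_rot: [[-0.145, 0.989, 0.002], [0.989, 0.145, 0.001], [0.001, 0.003, -1.0]]
ft_force: [0.3, -0.3, -0.3]
grip_width: 0.065
gripper_force: 0.0
```

Request:
{"op": "step_arm", "data": {"targets": [[[0, 0, 0], [0, 0, 0]], [[0, 0, 0], [0, 0, 0]], [[0, 0, 0], [0, 0, 0]], [[0, 0, 0], [0, 0, 0]], [[0, 0, 0], [0, 0, 0]], [[0, 0, 0], [0, 0, 0]], [[0, 0, 0], [0, 0, 0]]], "jaw": 0}}

```text
time_s: 26.28
position: [0.4506, -0.1071, 0.0082]
tool_rot: [[-0.144, 0.99, 0.001], [0.99, 0.144, 0.002], [0.001, 0.002, -1.0]]
ft_force: [-1.4, 0.8, 8.4]
grip_width: 0.0323
gripper_force: 49.1
```

Request:
{"op": "step_arm", "data": {"targets": [[[0, 0, -0.1], [0, 0, 0]], [[0, 0, -0.2], [0, 0, 0]], [[0, 0, -0.3], [0, 0, 0]], [[0, 0, -0.4], [0, 0, 0]], [[0, 0, -0.5], [0, 0, 0]], [[0, 0, -0.6], [0, 0, 0]], [[0, 0, -0.6], [0, 0, 0]], [[0, 0, -0.6], [0, 0, 0]]]}}

```text
time_s: 26.95
position: [0.4506, -0.1076, 0.1885]
tool_rot: [[-0.144, 0.99, 0.003], [0.99, 0.144, 0.001], [0.0, 0.003, -1.0]]
ft_force: [0.2, 0.4, -1.8]
grip_width: 0.0318
gripper_force: 50.3
```

Run:
```python
from h import *
plan((*st(35,-28),.188,98.34))
```

```text
t 26.9 now [ 0.4506 -0.1076  0.1885] yaw 98.29 w 0.0318 F [ 0.2  0.4 -1.8]
(np.float64(0.6719911824728168), np.float64(0.06797275096581121), 0.188, 98.34) -> [[0.473, 0.815, 0.004], [0.004, -0.001, -0.001]]
```

Request:
{"op": "step_arm", "data": {"targets": [[[0.05, 0.08, 0], [0, 0, 0]], [[0.11, 0.18, 0], [0, 0, 0]], [[0.17, 0.29, 0], [0, 0, 0]], [[0.23, 0.4, 0], [0, 0, 0]], [[0.29, 0.51, 0], [0, 0, 0]], [[0.36, 0.62, 0], [0, 0, 0]], [[0.42, 0.73, 0], [0, 0, 0]], [[0.472, 0.815, 0], [0, 0, 0]], [[0.472, 0.815, 0], [0, 0, 0]], [[0.472, 0.815, 0], [0, 0, 0]]]}}

```text
time_s: 27.78
position: [0.6717, 0.0689, 0.1848]
tool_rot: [[-0.146, 0.989, -0.004], [0.989, 0.146, 0.002], [0.003, -0.004, -1.0]]
ft_force: [-0.6, 0.4, 0.3]
grip_width: 0.0319
gripper_force: 50.3
```

Request:
{"op": "step_arm", "data": {"targets": [[[0, 0, 0], [0, 0, 0]], [[0, 0, 0.1], [0, 0, 0]], [[0, 0, 0.18], [0, 0, 0]], [[0, 0, 0.26], [0, 0, 0]], [[0, 0, 0.33], [0, 0, 0]], [[0, 0, 0.37], [0, 0, 0]], [[0, 0, 0.39], [0, 0, 0]], [[0, 0, 0.403], [0, 0, 0]], [[0, 0, 0.403], [0, 0, 0]], [[0, 0, 0.403], [0, 0, 0]]]}}

```text
time_s: 28.62
position: [0.6723, 0.0681, 0.068]
tool_rot: [[-0.144, 0.99, 0.002], [0.99, 0.144, 0.002], [0.002, 0.002, -1.0]]
ft_force: [-0.0, 0.8, -1.3]
grip_width: 0.0319
gripper_force: 50.3
```

Request:
{"op": "step_arm", "data": {"targets": [[[0, 0, 0.003], [0, 0, 0]], [[0, 0, 0.003], [0, 0, 0]], [[0, 0, 0.003], [0, 0, 0]], [[0, 0, -0.05], [0, 0, 0]], [[0, 0, -0.15], [0, 0, 0]], [[0, 0, -0.25], [0, 0, 0]], [[0, 0, -0.35], [0, 0, 0]], [[0, 0, -0.4], [0, 0, 0]], [[0, 0, -0.4], [0, 0, 0]], [[0, 0, -0.4], [0, 0, 0]]], "jaw": 48}}

```text
time_s: 29.45
position: [0.672, 0.068, 0.1875]
tool_rot: [[-0.144, 0.99, 0.002], [0.99, 0.144, 0.002], [0.002, 0.002, -1.0]]
ft_force: [0.3, 0.0, -0.3]
grip_width: 0.048
gripper_force: 0.0
```

Run:
```python
from h import *
plan((.60,.23,.19,54),(.5245,.3905,.12,9.4-19.0))
T=cam('top');S=cam('side')
W=cloud(S);W0=cloud(T)
hs=cv2.cvtColor(S['img'],cv2.COLOR_RGB2HSV)
k=(np.abs(W[...,0]-.523)<.12)&(np.abs(W[...,1]-.39)<.12)&(hs[...,0]>18)&(hs[...,0]<34)&(hs[...,1]>150)&(W[...,2]>.01)
print('side yellow',rect(W[k]),k.sum())
k=(np.abs(W[...,0]-.523)<.04)&(np.abs(W[...,1]-.39)<.04)&(W[...,2]>.022);print('side rib',rect(W[k]),W[k].mean(0))
k=(np.abs(W0[...,0]-.523)<.12)&(np.abs(W0[...,1]-.39)<.12)&(W0[...,2]>.008);print('top lip',rect(W0[k]))
k&=(W0[...,2]>.028);print('top rib',rect(W0[k]),W0[k].mean(0))
a=T['img'][100:310,90:400];a=cv2.resize(a,(465,315),interpolation=cv2.INTER_CUBIC);b=cv2.resize(S['img'][140:297,190:357],(335,315),interpolation=cv2.INTER_CUBIC)
cv2.imwrite('pics/c8.png',cv2.cvtColor(np.hstack([a,b]),cv2.COLOR_RGB2BGR))
```

```text
t 29.4 now [0.672  0.068  0.1875] yaw 98.30 w 0.0480 F [ 0.3  0.  -0.3]
(0.6, 0.23, 0.19, 54) -> [[0.569, -0.159, -0.007], [0.002, -0.003, 0.984]]
(0.5245, 0.3905, 0.12, -9.6) -> [[0.285, -0.518, 0.233], [0.0, 0.0, 1.413]]
side yellow (array([524.8, 392.3]), array([136.8, 170.5]), 80.7) 904
side rib (array([524.3, 392.9]), array([12.5, 39.8]), 78.6) [0.5249727  0.39442248 0.03207166]
top lip (array([524.5, 389.7]), array([135.2, 170. ]), 80.6)
top rib (array([524.1, 389.3]), array([ 8.9, 39.2]), 81.1) [0.52379584 0.38866883 0.03380918]
```

View pics/c8.png

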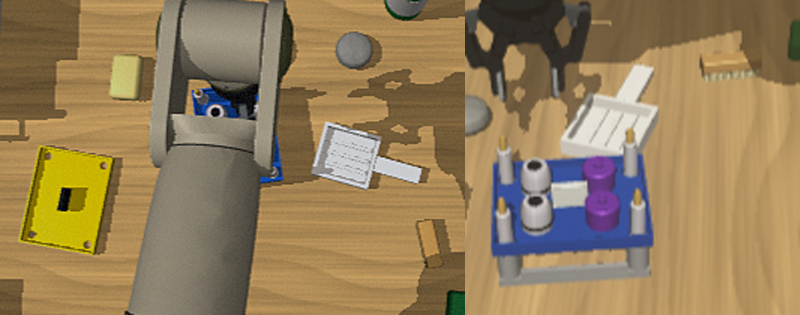

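All four parts stand in the blue tray. The yellow tray is at (0.5245, 0.391) with yaw about −9.4°, and I'll grasp it half-turned, at yaw 170.6°.

Run:
```python
from h import *
plan((.60,.23,.19,134.5),(.5245,.391,.12,170.6))
```

```text
t 29.6 now [0.6713 0.068  0.1854] yaw 98.29 w 0.0477 F [0.5 0.3 0.4]
(0.6, 0.23, 0.19, 134.5) -> [[0.569, -0.157, -0.013], [-0.001, -0.004, -0.805]]
(0.5245, 0.391, 0.12, 170.6) -> [[0.559, 0.197, 0.233], [0.0, 0.0, -0.802]]
```

Request:
{"op": "step_arm", "data": {"targets": [[[0.569, -0.157, 0], [0, 0, -0.805]], [[0.569, -0.157, 0], [0, 0, -0.805]], [[0.569, -0.157, 0], [0, 0, -0.805]], [[0.569, -0.157, 0], [0, 0, -0.805]], [[0.569, -0.157, 0], [0, 0, -0.805]], [[0.569, -0.157, 0], [0, 0, -0.805]], [[0.569, -0.157, 0], [0, 0, -0.805]], [[0.569, -0.157, 0], [0, 0, -0.805]]], "jaw": 45}}

```text
time_s: 30.22
position: [0.6009, 0.2291, 0.1863]
tool_rot: [[-0.698, 0.716, -0.001], [0.716, 0.698, 0.002], [0.002, 0.0, -1.0]]
ft_force: [-0.5, 0.7, -0.6]
grip_width: 0.0449
gripper_force: 0.0
```

Request:
{"op": "step_arm", "data": {"targets": [[[0.559, 0.197, 0.223], [0, 0, -0.802]], [[0.559, 0.197, 0.223], [0, 0, -0.802]], [[0.559, 0.197, 0.223], [0, 0, -0.802]], [[0.559, 0.197, 0.223], [0, 0, -0.802]], [[0.559, 0.197, 0.223], [0, 0, -0.802]], [[0.559, 0.197, 0.223], [0, 0, -0.802]], [[0.559, 0.197, 0.223], [0, 0, -0.802]], [[0.559, 0.197, 0.223], [0, 0, -0.802]], [[0.559, 0.197, 0.223], [0, 0, -0.802]], [[0.559, 0.197, 0.223], [0, 0, -0.802]]]}}

```text
time_s: 31.05
position: [0.5263, 0.3899, 0.1212]
tool_rot: [[-0.986, 0.167, 0.001], [0.167, 0.986, 0.003], [-0.0, 0.003, -1.0]]
ft_force: [-0.8, -0.5, 0.4]
grip_width: 0.0451
gripper_force: 0.0
```

Run:
```python
from h import *
plan((.5245,.391,.0145,170.6))
```

```text
t 31.1 now [0.5263 0.3899 0.1212] yaw 170.40 w 0.0451 F [-0.8 -0.5  0.4]
(0.5245, 0.391, 0.0145, 170.6) -> [[0.007, 0.002, 0.356], [0.003, 0.001, -0.004]]
```

Request:
{"op": "step_arm", "data": {"targets": [[[0.005, 0, 0.1], [0, 0, -0.003]], [[0.005, 0, 0.2], [0, 0, -0.003]], [[0.005, 0, 0.28], [0, 0, -0.003]], [[0.005, 0, 0.33], [0, 0, -0.003]], [[0.005, 0, 0.352], [0, 0, -0.003]], [[0.005, 0, 0.352], [0, 0, -0.003]], [[0.005, 0, 0.352], [0, 0, -0.003]], [[0.005, 0, 0.352], [0, 0, -0.003]]]}}

```text
time_s: 31.72
position: [0.5246, 0.3919, 0.0166]
tool_rot: [[-0.987, 0.162, 0.002], [0.162, 0.987, 0.003], [-0.002, 0.004, -1.0]]
ft_force: [0.1, 0.6, 0.7]
grip_width: 0.0452
gripper_force: 0.0
```

Request:
{"op": "step_arm", "data": {"targets": [[[0, 0, 0], [0, 0, 0]], [[0, 0, 0], [0, 0, 0]], [[0, 0, 0], [0, 0, 0]], [[0, 0, 0], [0, 0, 0]], [[0, 0, 0], [0, 0, 0]], [[0, 0, 0], [0, 0, 0]], [[0, 0, 0], [0, 0, 0]], [[0, 0, 0], [0, 0, 0]]], "jaw": 0, "grip_force": 90}}

```text
time_s: 32.38
position: [0.524, 0.392, 0.016]
tool_rot: [[-0.987, 0.161, 0.001], [0.161, 0.987, 0.003], [-0.001, 0.003, -1.0]]
ft_force: [-1.1, -1.0, 5.7]
grip_width: 0.006
gripper_force: 89.9
```

Request:
{"op": "step_arm", "data": {"targets": [[[0, 0, -0.1], [0, 0, 0]], [[0, 0, -0.2], [0, 0, 0]], [[0, 0, -0.3], [0, 0, 0]], [[0, 0, -0.4], [0, 0, 0]], [[0, 0, -0.5], [0, 0, 0]], [[0, 0, -0.65], [0, 0, 0]], [[0, 0, -0.7], [0, 0, 0]], [[0, 0, -0.7], [0, 0, 0]], [[0, 0, -0.7], [0, 0, 0]]]}}

```text
time_s: 33.13
position: [0.5235, 0.3912, 0.225]
tool_rot: [[-0.987, 0.161, 0.0], [0.161, 0.987, 0.002], [0.0, 0.002, -1.0]]
ft_force: [1.3, 0.0, -3.2]
grip_width: 0.006
gripper_force: 88.9
```

Run:
```python
from h import *
plan((.60,.27,.225,188.34),(.6333,.0906,.225,188.34))
```

```text
t 33.1 now [0.5235 0.3912 0.225 ] yaw 170.75 w 0.0060 F [ 1.3  0.  -3.2]
(0.6, 0.27, 0.225, 188.34) -> [[-0.317, -0.358, -0.001], [0.003, 0.0, -0.391]]
(0.6333, 0.0906, 0.225, 188.34) -> [[-0.023, -0.608, 0.0], [0.0, 0.0, 0.0]]
```

Hold it beside the stand first, to check the tray against the TCP.

Request:
{"op": "step_arm", "data": {"targets": [[[-0.05, -0.06, 0], [0, 0, -0.05]], [[-0.1, -0.12, 0], [0, 0, -0.1]], [[-0.16, -0.18, 0], [0, 0, -0.16]], [[-0.22, -0.24, 0], [0, 0, -0.23]], [[-0.27, -0.3, 0], [0, 0, -0.31]], [[-0.317, -0.358, 0], [0, 0, -0.391]], [[-0.317, -0.358, 0], [0, 0, -0.391]], [[-0.317, -0.358, 0], [0, 0, -0.391]], [[-0.317, -0.358, 0], [0, 0, -0.391]], [[-0.317, -0.358, 0], [0, 0, -0.391]]]}}

```text
time_s: 33.97
position: [0.5995, 0.2708, 0.2237]
tool_rot: [[-0.989, -0.145, -0.002], [-0.145, 0.989, 0.002], [0.002, 0.002, -1.0]]
ft_force: [-0.4, 0.2, -3.2]
grip_width: 0.0057
gripper_force: 88.8
```

```bash
cat >> h.py <<'E'
def yholes(d,h,cen,yaw,nm):
    hs=cv2.cvtColor(d['img'],cv2.COLOR_RGB2HSV);W=cloud(d)
    m=((hs[...,0]>19)&(hs[...,0]<34)&(hs[...,1]>150)&(hs[...,2]>60)&(W[...,2]>h-.03)).astype(np.uint8)
    c,hh=cv2.findContours(m,cv2.RETR_CCOMP,cv2.CHAIN_APPROX_NONE);a=np.radians(yaw)
    for j,q in enumerate(c):
        if hh[0][j][3]>=0 and 4<cv2.contourArea(q)<150:
            mm=cv2.moments(q);u,v=mm['m10']/mm['m00'],mm['m01']/mm['m00'];p=ray(d,u,v,h)[:2]-cen
            l=np.array([np.cos(a)*p[0]+np.sin(a)*p[1],-np.sin(a)*p[0]+np.cos(a)*p[1]])*1000
            print(nm,'px',round(u,1),round(v,1),cv2.contourArea(q),'tray-frame mm',l.round(1))
E
python3 - <<'E'
from h import *
s=env.observe();plan((.6333,.0906,.225,188.34));p=s['position']
T=cam('top');S=cam('side');np.savez('t3.npz',**T);np.savez('s3.npz',**S)
for n,d in(('T',T),('S',S)): yholes(d,p[2]-.0155+.003,p[:2],yaw_now()-180,n)
E
```

```text
t 34.0 now [0.5995 0.2708 0.2237] yaw -171.64 w 0.0057 F [-0.4  0.2 -3.2]
(0.6333, 0.0906, 0.225, 188.34) -> [[-0.024, -0.61, -0.006], [0.003, -0.002, 0.001]]
T px 183.7 222.3 36.5 tray-frame mm [-70.1 -51. ]
T px 176.4 158.1 35.5 tray-frame mm [ 69.7 -51.1]
T px 166.0 153.0 6.0 tray-frame mm [ 84.  -30.1]
T px 172.5 152.0 8.0 tray-frame mm [ 84.2 -44.3]
S px 205.0 271.0 21.0 tray-frame mm [71.  49.4]
S px 287.5 265.6 16.0 tray-frame mm [-69.   49.5]
S px 205.5 231.9 27.0 tray-frame mm [ 71.5 -49. ]
S px 281.9 227.0 23.0 tray-frame mm [-68.6 -49.5]
```

Request:
{"op": "step_arm", "data": {"targets": [[[0, -0.06, 0], [0, 0, 0]], [[0, -0.14, 0], [0, 0, 0]], [[0, -0.23, 0], [0, 0, 0]], [[-0.01, -0.33, 0], [0, 0, 0]], [[-0.018, -0.43, 0], [0, 0, 0]], [[-0.018, -0.52, 0], [0, 0, 0]], [[-0.018, -0.58, 0], [0, 0, 0]], [[-0.018, -0.606, 0], [0, 0, 0]], [[-0.018, -0.606, 0], [0, 0, 0]], [[-0.018, -0.606, 0], [0, 0, 0]]]}}

```text
time_s: 34.9
position: [0.6318, 0.0918, 0.2244]
tool_rot: [[-0.989, -0.145, -0.0], [-0.145, 0.989, 0.003], [-0.0, 0.003, -1.0]]
ft_force: [-0.2, 0.6, -3.9]
grip_width: 0.006
gripper_force: 88.7
```

Request:
{"op": "step_arm", "data": {"targets": [[[0, 0, 0.03], [0, 0, 0]], [[0, 0, 0.08], [0, 0, 0]], [[0, 0, 0.13], [0, 0, 0]], [[0, 0, 0.18], [0, 0, 0]], [[0, 0, 0.23], [0, 0, 0]], [[0, 0, 0.27], [0, 0, 0]], [[0, 0, 0.278], [0, 0, 0]], [[0, 0, 0.278], [0, 0, 0]], [[0, 0, 0.278], [0, 0, 0]], [[0, 0, 0.278], [0, 0, 0]]]}}

```text
time_s: 35.73
position: [0.6323, 0.0915, 0.1419]
tool_rot: [[-0.989, -0.146, 0.002], [-0.146, 0.989, 0.002], [-0.002, 0.002, -1.0]]
ft_force: [-0.0, -0.4, -2.2]
grip_width: 0.0055
gripper_force: 88.7
```

Run:
```python
from h import *
plan((.6316,.0909,.1405,188.34))
T=cam('top');S=cam('side')
a=cv2.resize(T['img'][130:240,190:300],(400,400),interpolation=cv2.INTER_CUBIC)
b=cv2.resize(S['img'][170:280,185:295],(400,400),interpolation=cv2.INTER_CUBIC)
cv2.imwrite('pics/c9.png',cv2.cvtColor(np.hstack([a,b]),cv2.COLOR_RGB2BGR))
```

```text
t 35.7 now [0.6323 0.0915 0.1419] yaw -171.63 w 0.0055 F [-0.  -0.4 -2.2]
(0.6316, 0.0909, 0.1405, 188.34) -> [[0.003, -0.002, 0.005], [0.003, 0.003, 0.001]]
```

View pics/c9.png

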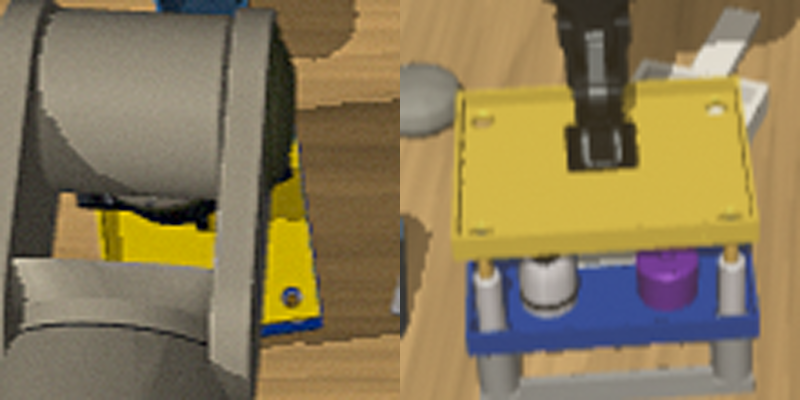

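In the top view the tip sits centred in the hole at (291,297). The yellow tray edges line up with the blue tray below. I lower slowly.

Request:
{"op": "step_arm", "data": {"targets": [[[0.001, 0, 0.01], [0, 0, 0]], [[0.001, 0, 0.018], [0, 0, 0]], [[0.001, 0, 0.026], [0, 0, 0]], [[0.001, 0, 0.034], [0, 0, 0]], [[0.001, 0, 0.042], [0, 0, 0]], [[0.001, 0, 0.05], [0, 0, 0]], [[0.001, 0, 0.05], [0, 0, 0]]]}}

```text
time_s: 36.42
position: [0.6314, 0.091, 0.1253]
tool_rot: [[-0.989, -0.145, -0.001], [-0.145, 0.989, 0.002], [0.001, 0.002, -1.0]]
ft_force: [-0.1, 0.5, -1.9]
grip_width: 0.0065
gripper_force: 88.7
```

Request:
{"op": "step_arm", "data": {"targets": [[[0, 0, 0.008], [0, 0, 0]], [[0, 0, 0.015], [0, 0, 0]], [[0, 0, 0.022], [0, 0, 0]], [[0, 0, 0.026], [0, 0, 0]], [[0, 0, 0.026], [0, 0, 0]], [[0, 0, 0.026], [0, 0, 0]]]}}

```text
time_s: 36.92
position: [0.6317, 0.0911, 0.1181]
tool_rot: [[-0.989, -0.145, -0.0], [-0.145, 0.989, 0.002], [-0.0, 0.002, -1.0]]
ft_force: [-0.3, -1.1, -2.0]
grip_width: 0.0058
gripper_force: 88.7
```

Request:
{"op": "step_arm", "data": {"targets": [[[0, 0, 0.003], [0, 0, 0]], [[0, 0, 0.006], [0, 0, 0]], [[0, 0, 0.009], [0, 0, 0]], [[0, 0, 0.011], [0, 0, 0]], [[0, 0, 0.011], [0, 0, 0]], [[0, 0, 0.011], [0, 0, 0]]]}}

```text
time_s: 37.42
position: [0.6318, 0.0911, 0.1159]
tool_rot: [[-0.989, -0.145, 0.001], [-0.145, 0.989, 0.002], [-0.001, 0.002, -1.0]]
ft_force: [-2.7, 0.1, 5.9]
grip_width: 0.0062
gripper_force: 89.9
```

Request:
{"op": "step_arm", "data": {"targets": [[[0, 0, 0], [0, 0, 0]], [[0, 0, 0], [0, 0, 0]], [[0, 0, 0], [0, 0, 0]], [[0, 0, 0], [0, 0, 0]], [[0, 0, -0.1], [0, 0, 0]], [[0, 0, -0.2], [0, 0, 0]], [[0, 0, -0.3], [0, 0, 0]], [[0, 0, -0.4], [0, 0, 0]], [[0, 0, -0.4], [0, 0, 0]], [[0, 0, -0.4], [0, 0, 0]]], "jaw": 30}}

```text
time_s: 38.25
position: [0.6321, 0.0908, 0.2364]
tool_rot: [[-0.989, -0.145, 0.004], [-0.145, 0.989, 0.002], [-0.004, 0.002, -1.0]]
ft_force: [-0.2, 0.2, -0.7]
grip_width: 0.03
gripper_force: 0.0
```

```bash
cat >> h.py <<'E'
def raised():
    T=cam('top');W=cloud(T);z=W[...,2];o=[]
    m=((z>.008)&(z<.045)).astype(np.uint8);m[345:]=0
    k,l,st_,ce=cv2.connectedComponentsWithStats(m)
    for i in range(1,k):
        if st_[i,4]>60 and 95<ce[i][0]<490 and ce[i][1]>110:
            p=W[l==i];print(ce[i].round(),st_[i,4],'z',np.percentile(p[:,2],[50,98]).round(3),rect(p))
    return T
E
python3 - <<'E'
from h import *
plan()
S=cam('side');W=cloud(S);hs=cv2.cvtColor(S['img'],cv2.COLOR_RGB2HSV)
m=(np.abs(W[...,0]-.633)<.09)&(np.abs(W[...,1]-.09)<.075)&(hs[...,0]>19)&(hs[...,0]<34)&(hs[...,1]>150)&(W[...,2]>.08)&(W[...,2]<.13)
p=W[m];A=np.c_[p[:,:2]-[.633,.091],np.ones(len(p))];print(len(p),np.linalg.lstsq(A,p[:,2],rcond=None)[0])
T=raised()
a=cv2.resize(T['img'][110:330,180:420],(436,400),interpolation=cv2.INTER_CUBIC)
b=cv2.resize(S['img'][170:280,185:285],(364,400),interpolation=cv2.INTER_CUBIC)
cv2.imwrite('pics/c10.png',cv2.cvtColor(np.hstack([a,b]),cv2.COLOR_RGB2BGR))
E
```

```text
t 38.2 now [0.6321 0.0908 0.2364] yaw -171.67 w 0.0300 F [-0.2  0.2 -0.7]
3262 [0.00030726 0.00209943 0.10725099]
[326. 133.] 485 z [0.028 0.034] (array([ 790.3, -110.1]), array([64. , 63.1]), 65.9)
[167. 152.] 164 z [0.024 0.028] (array([741.4, 309.2]), array([19.6, 78.3]), 89.2)
[337. 207.] 747 z [0.02  0.024] (array([ 593.6, -135.2]), array([181.5,  95. ]), 74.3)
[376. 262.] 360 z [0.028 0.032] (array([ 454.4, -235.2]), array([80. , 27.2]), 12.0)
[400. 314.] 1020 z [0.028 0.033] (array([ 326.1, -293.8]), array([63.2, 95.2]), 83.3)
```

View pics/c10.png

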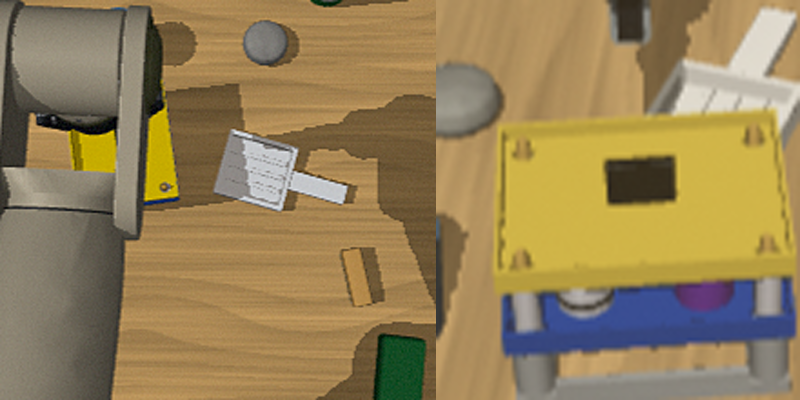

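Yellow tray is seated level (floor at 107 mm, slope about 0.1°). The brush at (361,277) and soap tray at (262,170) have not moved. Next, the brush.

Run:
```python
from h import *
plan((.4545,-.2345,.08,192),(.4545,-.2345,.016,192),(.4545,-.2345,.226,192),(*st(0,-36),.226,188.34));print(st(0,-36))
```

```text
t 38.4 now [0.6313 0.0908 0.2336] yaw -171.67 w 0.0301 F [ 0.3 -0.3 -0.5]
(0.4545, -0.2345, 0.08, 192) -> [[0.739, -0.989, 0.511], [0.003, -0.002, -0.082]]
(0.4545, -0.2345, 0.016, 192) -> [[0.0, 0.0, 0.213], [0.0, 0.0, 0.0]]
(0.4545, -0.2345, 0.226, 192) -> [[0.0, 0.0, -0.7], [0.0, 0.0, 0.0]]
(np.float64(0.6385216914631764), np.float64(0.05498070834135818), 0.226, 188.34) -> [[-0.801, 0.816, 0.0], [0.0, 0.0, 0.081]]
[0.63852169 0.05498071]
```

Request:
{"op": "step_arm", "data": {"targets": [[[0.1, -0.13, 0], [0, 0, -0.02]], [[0.2, -0.26, 0], [0, 0, -0.04]], [[0.3, -0.39, 0], [0, 0, -0.06]], [[0.4, -0.51, 0.05], [0, 0, -0.08]], [[0.5, -0.63, 0.1], [0, 0, -0.08]], [[0.58, -0.74, 0.15], [0, 0, -0.08]], [[0.66, -0.84, 0.2], [0, 0, -0.08]], [[0.72, -0.94, 0.25], [0, 0, -0.08]], [[0.739, -0.989, 0.3], [0, 0, -0.08]], [[0.739, -0.989, 0.4], [0, 0, -0.08]]], "jaw": 50}}

```text
time_s: 39.18
position: [0.4543, -0.2389, 0.1143]
tool_rot: [[-0.979, -0.204, 0.003], [-0.204, 0.979, -0.001], [-0.002, -0.002, -1.0]]
ft_force: [1.2, -1.9, -0.8]
grip_width: 0.0499
gripper_force: 0.0
```

Request:
{"op": "step_arm", "data": {"targets": [[[0, 0, 0.06], [0, 0, 0]], [[0, 0, 0.11], [0, 0, 0]], [[0, 0, 0.11], [0, 0, 0]], [[0, 0, 0.11], [0, 0, 0]], [[0, 0, 0.11], [0, 0, 0]], [[0, 0, 0.11], [0, 0, 0]]]}}

```text
time_s: 39.68
position: [0.4558, -0.2346, 0.082]
tool_rot: [[-0.978, -0.207, 0.001], [-0.207, 0.978, 0.001], [-0.001, 0.001, -1.0]]
ft_force: [0.5, -1.0, -0.3]
grip_width: 0.0501
gripper_force: 0.0
```

Run:
```python
from h import *
plan((.4545,-.2345,.016,192))
S=cam('side');W=cloud(S)
m=(np.abs(W[...,0]-.454)<.05)&(np.abs(W[...,1]+.235)<.05)&(W[...,2]>.008)&(W[...,2]<.04);print(rect(W[m]),m.sum())
```

```text
t 39.7 now [ 0.4558 -0.2346  0.082 ] yaw -168.03 w 0.0501 F [ 0.5 -1.  -0.3]
(0.4545, -0.2345, 0.016, 192) -> [[0.004, 0.001, 0.22], [0.001, 0.002, -0.001]]
(array([ 455.3, -229.9]), array([79.9, 31.6]), 11.7) 350
```

Request:
{"op": "step_arm", "data": {"targets": [[[0, 0, 0.08], [0, 0, 0]], [[0, 0, 0.15], [0, 0, 0]], [[0, 0, 0.2], [0, 0, 0]], [[0, 0, 0.217], [0, 0, 0]], [[0, 0, 0.217], [0, 0, 0]], [[0, 0, 0.217], [0, 0, 0]], [[0, 0, 0.217], [0, 0, 0]]]}}

```text
time_s: 40.32
position: [0.4559, -0.2348, 0.0172]
tool_rot: [[-0.978, -0.207, 0.002], [-0.207, 0.978, 0.001], [-0.002, 0.001, -1.0]]
ft_force: [-0.2, -0.5, -0.1]
grip_width: 0.0496
gripper_force: 0.0
```

Request:
{"op": "step_arm", "data": {"targets": [[[0, 0, 0], [0, 0, 0]], [[0, 0, 0], [0, 0, 0]], [[0, 0, 0], [0, 0, 0]], [[0, 0, 0], [0, 0, 0]], [[0, 0, 0], [0, 0, 0]], [[0, 0, 0], [0, 0, 0]], [[0, 0, 0], [0, 0, 0]]], "jaw": 0, "grip_force": 60}}

```text
time_s: 40.9
position: [0.4557, -0.2347, 0.017]
tool_rot: [[-0.978, -0.207, 0.001], [-0.207, 0.978, 0.001], [-0.002, 0.001, -1.0]]
ft_force: [-1.5, -0.0, 6.1]
grip_width: 0.0247
gripper_force: 59.6
```

Request:
{"op": "step_arm", "data": {"targets": [[[0, 0, -0.1], [0, 0, 0]], [[0, 0, -0.2], [0, 0, 0]], [[0, 0, -0.3], [0, 0, 0]], [[0, 0, -0.4], [0, 0, 0]], [[0, 0, -0.5], [0, 0, 0]], [[0, 0, -0.6], [0, 0, 0]], [[0, 0, -0.7], [0, 0, 0]], [[0, 0, -0.7], [0, 0, 0]], [[0, 0, -0.7], [0, 0, 0]]]}}

```text
time_s: 41.65
position: [0.4556, -0.2351, 0.2275]
tool_rot: [[-0.978, -0.207, 0.003], [-0.207, 0.978, 0.0], [-0.003, -0.0, -1.0]]
ft_force: [-0.1, -0.3, -1.7]
grip_width: 0.0242
gripper_force: 59.3
```

Run:
```python
from h import *
plan((*st(0,-36),.226,188.34))
```

```text
t 41.6 now [ 0.4556 -0.2351  0.2275] yaw -168.06 w 0.0242 F [-0.1 -0.3 -1.7]
(np.float64(0.6385216914631764), np.float64(0.05498070834135818), 0.226, 188.34) -> [[-0.797, 0.82, 0.007], [-0.001, 0.003, 0.08]]
```

Request:
{"op": "step_arm", "data": {"targets": [[[-0.06, 0.06, 0], [0, 0, 0.01]], [[-0.15, 0.15, 0], [0, 0, 0.02]], [[-0.24, 0.25, 0], [0, 0, 0.03]], [[-0.33, 0.34, 0], [0, 0, 0.04]], [[-0.42, 0.43, 0], [0, 0, 0.05]], [[-0.51, 0.52, 0], [0, 0, 0.06]], [[-0.6, 0.62, 0], [0, 0, 0.07]], [[-0.69, 0.71, 0], [0, 0, 0.08]], [[-0.76, 0.78, 0], [0, 0, 0.08]], [[-0.797, 0.82, 0], [0, 0, 0.08]]]}}

```text
time_s: 42.48
position: [0.639, 0.0584, 0.2245]
tool_rot: [[-0.989, -0.148, -0.003], [-0.148, 0.989, 0.003], [0.002, 0.004, -1.0]]
ft_force: [0.6, 0.5, -0.8]
grip_width: 0.0245
gripper_force: 59.3
```

Request:
{"op": "step_arm", "data": {"targets": [[[0, 0, 0], [0, 0, 0]], [[0, 0, 0.02], [0, 0, 0]], [[0, 0, 0.08], [0, 0, 0]], [[0, 0, 0.15], [0, 0, 0]], [[0, 0, 0.22], [0, 0, 0]], [[0, 0, 0.28], [0, 0, 0]], [[0, 0, 0.32], [0, 0, 0]], [[0, 0, 0.335], [0, 0, 0]], [[0, 0, 0.335], [0, 0, 0]], [[0, 0, 0.335], [0, 0, 0]]]}}

```text
time_s: 43.32
position: [0.6383, 0.0547, 0.1265]
tool_rot: [[-0.99, -0.144, 0.0], [-0.144, 0.99, 0.002], [-0.001, 0.002, -1.0]]
ft_force: [0.2, 0.4, -0.9]
grip_width: 0.0245
gripper_force: 59.3
```

Run:
```python
from h import *
plan((*st(0,-36),.124,188.34))
S=cam('side');b=cv2.resize(S['img'][140:290,165:305],(560,600),interpolation=cv2.INTER_CUBIC)
cv2.imwrite('pics/c11.png',cv2.cvtColor(b,cv2.COLOR_RGB2BGR))
```

```text
t 43.3 now [0.6383 0.0547 0.1265] yaw -171.72 w 0.0245 F [ 0.2  0.4 -0.9]
(np.float64(0.6385216914631764), np.float64(0.05498070834135818), 0.124, 188.34) -> [[-0.001, 0.001, 0.008], [0.003, 0.001, -0.001]]
```

View pics/c11.png

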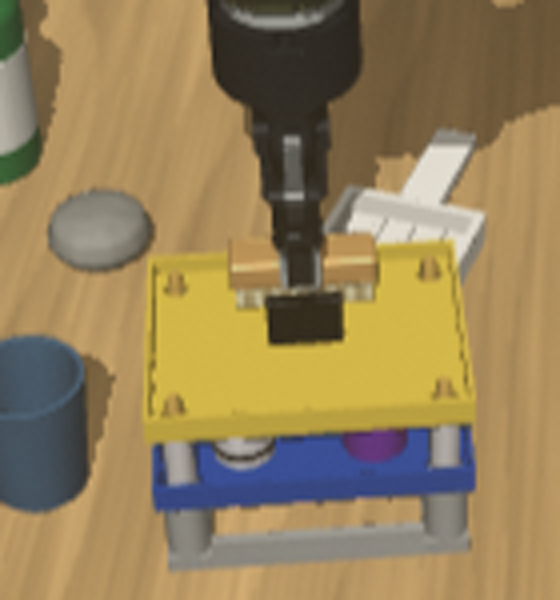

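The brush is over the yellow tray floor between the front posts, with bristles at about (305,292). I set it down.

Request:
{"op": "step_arm", "data": {"targets": [[[0, 0, 0.004], [0, 0, 0]], [[0, 0, 0.008], [0, 0, 0]], [[0, 0, 0.008], [0, 0, 0]], [[0, 0, 0.008], [0, 0, 0]]]}}

```text
time_s: 43.7
position: [0.6384, 0.0555, 0.124]
tool_rot: [[-0.989, -0.145, 0.0], [-0.145, 0.989, 0.002], [-0.001, 0.002, -1.0]]
ft_force: [0.4, -0.1, -1.1]
grip_width: 0.0243
gripper_force: 59.3
```

Request:
{"op": "step_arm", "data": {"targets": [[[0, 0, 0], [0, 0, 0]], [[0, 0, 0], [0, 0, 0]], [[0, 0, 0], [0, 0, 0]], [[0, 0, -0.05], [0, 0, 0]], [[0, 0, -0.12], [0, 0, 0]], [[0, 0, -0.22], [0, 0, 0]], [[0, 0, -0.32], [0, 0, 0]], [[0, 0, -0.35], [0, 0, 0]], [[0, 0, -0.35], [0, 0, 0]]], "jaw": 31}}

```text
time_s: 44.45
position: [0.6392, 0.0552, 0.2317]
tool_rot: [[-0.989, -0.145, 0.006], [-0.145, 0.989, 0.002], [-0.006, 0.001, -1.0]]
ft_force: [-0.1, 1.0, -1.0]
grip_width: 0.0311
gripper_force: 0.0
```

Run:
```python
from h import *
plan()
T=raised()
S=cam('side');W=cloud(S)
m=(np.abs(W[...,0]-.5)<.2)&(W[...,1]<-.02)&(W[...,1]>-.35)&(W[...,2]>.008)&(W[...,2]<.04);l=cv2.connectedComponentsWithStats(m.astype(np.uint8))
for i in range(1,l[0]):
    if l[2][i,4]>100: p=W[l[1]==i];print('S',l[3][i].round(),l[2][i,4],rect(p))
np.savez('s4.npz',**S);np.savez('t4.npz',**T)
```

```text
t 44.5 now [0.6392 0.0552 0.2317] yaw -171.66 w 0.0311 F [-0.1  1.  -1. ]
[326. 133.] 485 z [0.028 0.034] (array([ 790. , -109.7]), array([64.4, 62.4]), 70.9)
[174. 151.] 604 z [0.024 0.028] (array([741.9, 291.4]), array([52.2, 81.9]), 85.7)
[337. 208.] 758 z [0.02  0.024] (array([ 593.3, -135.1]), array([181.5,  94.1]), 74.4)
[400. 314.] 1029 z [0.028 0.032] (array([ 326. , -294.1]), array([65. , 95.2]), 83.7)
S [365. 160.] 507 (array([ 336.9, -287.5]), array([68.1, 76.8]), 86.5)
S [270. 189.] 516 (array([ 591.1, -153.7]), array([141.7,  97.8]), 79.0)
```

Run:
```python
from h import *
plan((.61,-.06,.2,150.3),(.573,-.211,.1,112.4),(.573,-.211,.08,74.4),(.573,-.211,.005,74.4))
```

```text
t 44.5 now [0.638  0.0553 0.2277] yaw -171.66 w 0.0306 F [-0.1  0.8  0.6]
(0.61, -0.06, 0.2, 150.3) -> [[0.148, -0.367, 0.092], [0.003, -0.002, 0.845]]
(0.573, -0.211, 0.1, 112.4) -> [[-0.142, -0.498, 0.333], [0.0, 0.0, 0.842]]
(0.573, -0.211, 0.08, 74.4) -> [[0.0, 0.0, 0.067], [0.0, 0.0, 0.844]]
(0.573, -0.211, 0.005, 74.4) -> [[0.0, 0.0, 0.25], [0.0, 0.0, 0.0]]
```

Request:
{"op": "step_arm", "data": {"targets": [[[0.148, -0.367, 0.09], [0, 0, 0.845]], [[0.148, -0.367, 0.09], [0, 0, 0.845]], [[0.148, -0.367, 0.09], [0, 0, 0.845]], [[0.148, -0.367, 0.09], [0, 0, 0.845]], [[0.148, -0.367, 0.09], [0, 0, 0.845]], [[0.148, -0.367, 0.09], [0, 0, 0.845]], [[0.148, -0.367, 0.09], [0, 0, 0.845]]], "jaw": 60}}

```text
time_s: 45.13
position: [0.6097, -0.0602, 0.1994]
tool_rot: [[-0.868, 0.497, -0.004], [0.497, 0.868, 0.003], [0.005, 0.001, -1.0]]
ft_force: [0.3, 0.3, 0.6]
grip_width: 0.06
gripper_force: 0.0
```

Request:
{"op": "step_arm", "data": {"targets": [[[-0.142, -0.498, 0.333], [0, 0, 0.842]], [[-0.142, -0.498, 0.333], [0, 0, 0.842]], [[-0.142, -0.498, 0.333], [0, 0, 0.842]], [[-0.142, -0.498, 0.333], [0, 0, 0.842]], [[-0.142, -0.498, 0.333], [0, 0, 0.842]], [[-0.142, -0.498, 0.333], [0, 0, 0.842]], [[-0.142, -0.498, 0.333], [0, 0, 0.842]], [[-0.142, -0.498, 0.333], [0, 0, 0.842]]]}}

```text
time_s: 45.8
position: [0.5732, -0.2103, 0.1005]
tool_rot: [[-0.384, 0.923, -0.001], [0.923, 0.384, 0.003], [0.003, 0.0, -1.0]]
ft_force: [-0.1, -0.3, -0.4]
grip_width: 0.0599
gripper_force: 0.0
```

Request:
{"op": "step_arm", "data": {"targets": [[[0, 0, 0.067], [0, 0, 0.844]], [[0, 0, 0.067], [0, 0, 0.844]], [[0, 0, 0.067], [0, 0, 0.844]], [[0, 0, 0.067], [0, 0, 0.844]], [[0, 0, 0.067], [0, 0, 0.844]], [[0, 0, 0.067], [0, 0, 0.844]], [[0, 0, 0.067], [0, 0, 0.844]], [[0, 0, 0.067], [0, 0, 0.844]]]}}

```text
time_s: 46.47
position: [0.5736, -0.21, 0.0813]
tool_rot: [[0.264, 0.964, 0.0], [0.964, -0.264, 0.002], [0.002, -0.0, -1.0]]
ft_force: [-0.6, 0.2, -0.4]
grip_width: 0.0601
gripper_force: 0.0
```

Run:
```python
from h import *
plan((.573,-.211,.005,74.4))
T=cam('top');S=cam('side')
a=cv2.resize(T['img'][130:290,220:420],(500,400),interpolation=cv2.INTER_CUBIC)
b=cv2.resize(S['img'][130:250,190:280],(300,400),interpolation=cv2.INTER_CUBIC)
cv2.imwrite('pics/c12.png',cv2.cvtColor(np.hstack([a,b]),cv2.COLOR_RGB2BGR))
# soap in side cam: tongue only, and bowl outline
W=cloud(S);hs=cv2.cvtColor(S['img'],cv2.COLOR_RGB2HSV)
m=(hs[...,1]<60)&(hs[...,2]>110)&(np.abs(W[...,0]-.595)<.11)&(np.abs(W[...,1]+.14)<.13)&(W[...,2]<.03)
m2=m&(W[...,1]<-.165);p=W[m2];print('tongue pts',m2.sum(),rect(p),p[:,:2].mean(0))
```

```text
t 46.5 now [ 0.5736 -0.21    0.0813] yaw 74.69 w 0.0601 F [-0.6  0.2 -0.4]
(0.573, -0.211, 0.005, 74.4) -> [[-0.004, -0.001, 0.254], [-0.0, -0.003, 0.006]]
tongue pts 161 (array([ 602.3, -207.9]), array([85.3, 87.1]), 89.6) [ 0.57937759 -0.19317154]
```

View pics/c12.png

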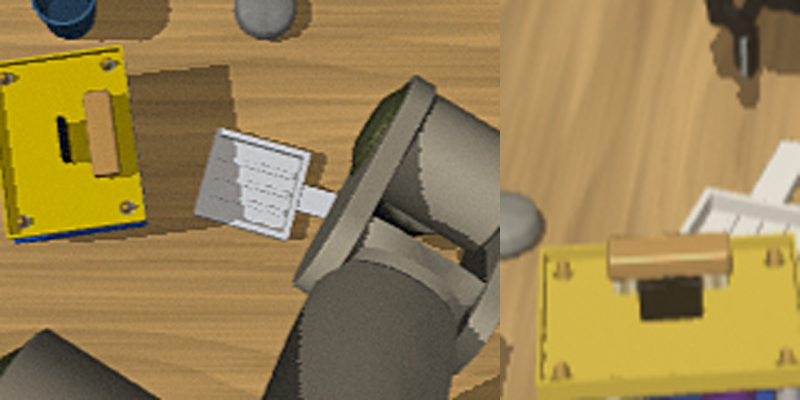

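The brush lies in the yellow tray at (102,133), and the soap tray is unmoved with its tongue under the gripper. I lower and grip the tongue.

Request:
{"op": "step_arm", "data": {"targets": [[[-0.002, 0, 0.08], [0, 0, 0]], [[-0.002, 0, 0.15], [0, 0, 0]], [[-0.002, 0, 0.21], [0, 0, 0]], [[-0.002, 0, 0.24], [0, 0, 0]], [[-0.002, 0, 0.25], [0, 0, 0]], [[-0.002, 0, 0.25], [0, 0, 0]], [[-0.002, 0, 0.25], [0, 0, 0]], [[-0.002, 0, 0.25], [0, 0, 0]]]}}

```text
time_s: 47.23
position: [0.5738, -0.2114, 0.0073]
tool_rot: [[0.268, 0.963, 0.002], [0.963, -0.268, 0.001], [0.002, 0.001, -1.0]]
ft_force: [0.6, 0.0, -0.2]
grip_width: 0.0605
gripper_force: 0.0
```

Request:
{"op": "step_arm", "data": {"targets": [[[0, 0, 0], [0, 0, 0]], [[0, 0, 0], [0, 0, 0]], [[0, 0, 0], [0, 0, 0]], [[0, 0, 0], [0, 0, 0]], [[0, 0, 0], [0, 0, 0]], [[0, 0, 0], [0, 0, 0]], [[0, 0, 0], [0, 0, 0]]], "jaw": 0, "grip_force": 80}}

```text
time_s: 47.82
position: [0.5733, -0.2112, 0.0065]
tool_rot: [[0.268, 0.963, 0.0], [0.963, -0.268, 0.002], [0.002, -0.0, -1.0]]
ft_force: [-2.0, -0.6, 4.7]
grip_width: 0.0255
gripper_force: 81.9
```

Run:
```python
from h import *
plan((*st(0,-303),.005,98.34))
raised()
```

```text
t 47.8 now [ 0.5733 -0.2112  0.0065] yaw 74.44 w 0.0255 F [-2.  -0.6  4.7]
(np.float64(0.6772492364817347), np.float64(-0.20919570479356864), 0.005, 98.34) -> [[0.099, 0.332, 0.005], [0.0, -0.003, -0.531]]
[245. 126.] 132 z [0.028 0.044] (array([800.7, 102.3]), array([27.6, 53.3]), 21.5)
[326. 133.] 480 z [0.028 0.034] (array([ 790.1, -109.9]), array([64.1, 62.1]), 68.7)
[174. 151.] 605 z [0.024 0.029] (array([741.5, 291.2]), array([53.6, 80.6]), 85.3)
[326. 204.] 527 z [0.02  0.025] (array([ 600.8, -110.6]), array([130.2,  94.7]), 75.0)
[404. 310.] 642 z [0.029 0.033] (array([ 330.1, -298.6]), array([54.3, 86.1]), 84.3)
```

Request:
{"op": "step_arm", "data": {"targets": [[[0.005, 0.02, 0], [0, 0, -0.03]], [[0.015, 0.06, 0], [0, 0, -0.09]], [[0.03, 0.1, 0], [0, 0, -0.16]], [[0.042, 0.14, 0], [0, 0, -0.23]], [[0.055, 0.18, 0], [0, 0, -0.3]], [[0.068, 0.22, 0], [0, 0, -0.37]], [[0.08, 0.26, 0], [0, 0, -0.43]], [[0.09, 0.3, 0], [0, 0, -0.49]], [[0.097, 0.325, 0], [0, 0, -0.52]], [[0.099, 0.332, 0], [0, 0, -0.531]]]}}

```text
time_s: 48.7
position: [0.6777, -0.2089, 0.006]
tool_rot: [[-0.147, 0.989, -0.001], [0.989, 0.147, 0.003], [0.003, -0.001, -1.0]]
ft_force: [-5.1, 0.3, 5.9]
grip_width: 0.026
gripper_force: 82.1
```

Request:
{"op": "step_arm", "data": {"targets": [[[0, 0, 0], [0, 0, 0]], [[0, 0, 0], [0, 0, 0]], [[0, 0, 0], [0, 0, 0]], [[0, 0, 0], [0, 0, 0]]]}}

```text
time_s: 49.03
position: [0.6774, -0.2089, 0.0063]
tool_rot: [[-0.145, 0.989, 0.0], [0.989, 0.145, 0.003], [0.003, 0.001, -1.0]]
ft_force: [-0.2, 2.1, 4.5]
grip_width: 0.0259
gripper_force: 81.9
```

```bash
cat >> h.py <<'E'
def bowl(d,nm,cen,r=.085):
    W=cloud(d);hs=cv2.cvtColor(d['img'],cv2.COLOR_RGB2HSV)
    m=(W[...,2]>.012)&(W[...,2]<.03)&(hs[...,1]<70)&(hs[...,2]>80)&(np.hypot(W[...,0]-cen[0],W[...,1]-cen[1])<r)
    l=cv2.connectedComponentsWithStats(m.astype(np.uint8));i=1+np.argmax(l[2][1:,4]);m=l[1]==i
    p=W[m];a=np.radians(Y);q=(p[:,:2]-C)*1000;q=np.c_[np.cos(a)*q[:,0]+np.sin(a)*q[:,1],-np.sin(a)*q[:,0]+np.cos(a)*q[:,1]]
    print(nm,m.sum(),'rect',rect(p),'stand-frame lo',np.percentile(q,1,axis=0).round(1),'hi',np.percentile(q,99,axis=0).round(1));return q
E
python3 - <<'E'
from h import *
plan((*st(0,-303),.005,98.34))
T=cam('top');S=cam('side');np.savez('t5.npz',**T);np.savez('s5.npz',**S)
c=st(0,-185)
bowl(T,'T',c);bowl(S,'S',c)
a=cv2.resize(T['img'][120:270,220:420],(480,360),interpolation=cv2.INTER_CUBIC)
b=cv2.resize(S['img'][90:210,190:297],(320,360),interpolation=cv2.INTER_CUBIC)
cv2.imwrite('pics/c13.png',cv2.cvtColor(np.hstack([a,b]),cv2.COLOR_RGB2BGR))
E
```

```text
t 49.0 now [ 0.6774 -0.2089  0.0063] yaw 98.36 w 0.0259 F [-0.2  2.1  4.5]
(np.float64(0.6772492364817347), np.float64(-0.20919570479356864), 0.005, 98.34) -> [[-0.001, -0.001, 0.004], [0.001, -0.003, 0.0]]
T 370 rect (array([660.1, -98.5]), array([ 94.8, 115.7]), 8.8) stand-frame lo [ -48.3 -245.6] hi [  46.  -133.4]
S 277 rect (array([ 666.8, -134.6]), array([92.3, 81.2]), 10.4) stand-frame lo [ -45.8 -267.3] hi [  45.2 -189.7]
```

View pics/c13.png

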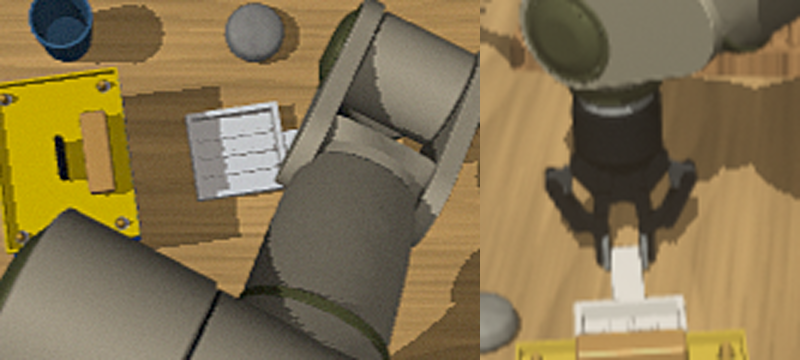

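The soap tray is now square to the stand and in line with it: bowl x-centre within 1 mm, back edge at stand y ≈ −133. I slide it straight in by 183 mm in three slow parts.

Request:
{"op": "step_arm", "data": {"targets": [[[0.01, 0, 0], [0, 0, 0]], [[0.035, 0, 0], [0, 0, 0]], [[0.065, 0, 0], [0, 0, 0]], [[0.1, 0, 0], [0, 0, 0]], [[0.135, 0, 0], [0, 0, 0]], [[0.17, 0, 0], [0, 0, 0]], [[0.205, 0, 0], [0, 0, 0]], [[0.235, 0, 0], [0, 0, 0]], [[0.25, 0, 0], [0, 0, 0]], [[0.25, 0, 0], [0, 0, 0]]]}}

```text
time_s: 49.97
position: [0.6662, -0.1332, 0.0063]
tool_rot: [[-0.146, 0.989, -0.0], [0.989, 0.146, 0.004], [0.004, 0.0, -1.0]]
ft_force: [0.7, 2.1, 3.4]
grip_width: 0.0259
gripper_force: 81.8
```

Request:
{"op": "step_arm", "data": {"targets": [[[0.01, 0, 0], [0, 0, 0]], [[0.03, 0, 0], [0, 0, 0]], [[0.06, 0, 0], [0, 0, 0]], [[0.09, 0, 0], [0, 0, 0]], [[0.12, 0, 0], [0, 0, 0]], [[0.15, 0, 0], [0, 0, 0]], [[0.18, 0, 0], [0, 0, 0]], [[0.2, 0, 0], [0, 0, 0]], [[0.21, 0, 0], [0, 0, 0]], [[0.21, 0, 0], [0, 0, 0]]]}}

```text
time_s: 50.8
position: [0.6572, -0.0723, 0.0065]
tool_rot: [[-0.145, 0.989, -0.0], [0.989, 0.145, 0.003], [0.003, 0.0, -1.0]]
ft_force: [0.6, -0.7, 4.1]
grip_width: 0.0258
gripper_force: 81.8
```

Run:
```python
from h import *
plan((*st(0,-119.8),.0065,98.34))
T=cam('top');W=cloud(T);hs=cv2.cvtColor(T['img'],cv2.COLOR_RGB2HSV);bowl(T,'T',st(0,-90),.06);S=cam('side');bowl(S,'S',st(0,-90),.06)
```

```text
t 50.8 now [ 0.6572 -0.0723  0.0065] yaw 98.34 w 0.0258 F [ 0.6 -0.7  4.1]
(np.float64(0.6506766288135704), np.float64(-0.027933087241813606), 0.0065, 98.34) -> [[0.149, 0.0, 0.0], [0.0, -0.003, 0.0]]
T 37 rect (array([686.4,  15.5]), array([29.9, 14.8]), 70.0) stand-frame lo [ 29.5 -94.4] hi [ 46.2 -67.5]Traceback (most recent call last):
  File "<stdin>", line 3, in <module>
  File "h.py", line 80, in bowl
    l=cv2.connectedComponentsWithStats(m.astype(np.uint8));i=1+np.argmax(l[2][1:,4]);m=l[1]==i
                                                               ~~~~~~~~~^^^^^^^^^^^^
    return _wrapfunc(a, 'argmax', axis=axis, out=out, **kwds)
    return bound(*args, **kwds)
ValueError: attempt to get argmax of an empty sequence
```

Request:
{"op": "step_arm", "data": {"targets": [[[0.01, 0, 0], [0, 0, 0]], [[0.025, 0, 0], [0, 0, 0]], [[0.045, 0, 0], [0, 0, 0]], [[0.065, 0, 0], [0, 0, 0]], [[0.085, 0, 0], [0, 0, 0]], [[0.105, 0, 0], [0, 0, 0]], [[0.125, 0, 0], [0, 0, 0]], [[0.14, 0, 0], [0, 0, 0]], [[0.149, 0, 0], [0, 0, 0]], [[0.149, 0, 0], [0, 0, 0]]]}}

```text
time_s: 51.73
position: [0.6505, -0.0274, 0.0065]
tool_rot: [[-0.146, 0.989, -0.0], [0.989, 0.146, 0.003], [0.003, 0.0, -1.0]]
ft_force: [0.7, 0.3, 3.6]
grip_width: 0.0256
gripper_force: 81.8
```

Request:
{"op": "step_arm", "data": {"targets": [[[0, 0, 0], [0, 0, 0]], [[0, 0, 0], [0, 0, 0]], [[0, 0, 0], [0, 0, 0]]]}}

```text
time_s: 51.98
position: [0.6504, -0.0276, 0.0063]
tool_rot: [[-0.145, 0.989, -0.001], [0.989, 0.145, 0.004], [0.004, -0.0, -1.0]]
ft_force: [0.6, 4.0, 2.9]
grip_width: 0.0258
gripper_force: 81.7
```

Run:
```python
from h import *
plan((*st(0,-119.8),.0065,98.34))
S=cam('side');W=cloud(S)
a=np.radians(Y);q=(W[...,:2]-C)*1000;X=np.cos(a)*q[...,0]+np.sin(a)*q[...,1];Yy=-np.sin(a)*q[...,0]+np.cos(a)*q[...,1]
hs=cv2.cvtColor(S['img'],cv2.COLOR_RGB2HSV)
m=(np.abs(X)<56)&(np.abs(Yy)<60)&(W[...,2]>.006)&(W[...,2]<.03)&(hs[...,1]<70);print('under tray',m.sum(), [np.percentile(v[m],[2,50,98]).round(1) for v in(X,Yy)] if m.any() else '')
```

```text
t 52.0 now [ 0.6504 -0.0276  0.0063] yaw 98.33 w 0.0258 F [0.6 4.  2.9]
(np.float64(0.6506766288135704), np.float64(-0.027933087241813606), 0.0065, 98.34) -> [[-0.001, 0.001, -0.001], [-0.0, -0.005, -0.0]]
under tray 304 [array([-46.3,  -0.8,  45.3]), array([27.4, 50.9, 59.6])]
```

Request:
{"op": "step_arm", "data": {"targets": [[[0, 0, 0], [0, 0, 0]], [[0, 0, 0], [0, 0, 0]], [[0, 0, 0], [0, 0, 0]], [[0, 0, 0], [0, 0, 0]], [[0, 0, 0], [0, 0, 0]], [[-0.03, 0, 0], [0, 0, 0]], [[-0.1, 0, 0], [0, 0, 0]], [[-0.17, 0, 0], [0, 0, 0]], [[-0.2, 0, 0], [0, 0, 0]], [[-0.2, 0, 0], [0, 0, 0]]], "jaw": 50}}

```text
time_s: 52.87
position: [0.6596, -0.0902, 0.0064]
tool_rot: [[-0.142, 0.99, 0.0], [0.99, 0.142, 0.002], [0.002, 0.001, -1.0]]
ft_force: [-0.9, -0.2, -0.8]
grip_width: 0.0502
gripper_force: 0.0
```

Request:
{"op": "step_arm", "data": {"targets": [[[0, 0, -0.1], [0, 0, 0]], [[0, 0, -0.2], [0, 0, 0]], [[-0.05, -0.05, -0.3], [0, 0, 0]], [[-0.15, -0.15, -0.4], [0, 0, 0]], [[-0.28, -0.28, -0.5], [0, 0, 0]], [[-0.4, -0.4, -0.6], [0, 0, 0]], [[-0.5, -0.5, -0.6], [0, 0, 0]], [[-0.6, -0.6, -0.6], [0, 0, 0]], [[-0.7, -0.7, -0.6], [0, 0, 0]], [[-0.7, -0.7, -0.6], [0, 0, 0]]]}}

```text
time_s: 53.7
position: [0.484, -0.3227, 0.1861]
tool_rot: [[-0.146, 0.989, 0.0], [0.989, 0.146, 0.002], [0.002, 0.001, -1.0]]
ft_force: [-0.5, 0.1, -0.4]
grip_width: 0.0498
gripper_force: 0.0
```

Request:
{"op": "step_arm", "data": {"targets": [[[0, 0, 0], [0, 0, 0]], [[0, 0, 0], [0, 0, 0]], [[0, 0, 0], [0, 0, 0]], [[0, 0, 0], [0, 0, 0]], [[0, 0, 0], [0, 0, 0]], [[0, 0, 0], [0, 0, 0]]]}}

```text
time_s: 54.2
position: [0.4858, -0.3213, 0.1854]
tool_rot: [[-0.147, 0.989, -0.0], [0.989, 0.147, 0.003], [0.003, 0.0, -1.0]]
ft_force: [-0.2, 0.1, 0.1]
grip_width: 0.05
gripper_force: 0.0
```

Run:
```python
from h import *
plan()
T=cam('top');S=cam('side');a=np.radians(Y)
for n,d in(('T',T),('S',S)):
    W=cloud(d);q=(W[...,:2]-C)*1000;X=np.cos(a)*q[...,0]+np.sin(a)*q[...,1];V=-np.sin(a)*q[...,0]+np.cos(a)*q[...,1];hs=cv2.cvtColor(d['img'],cv2.COLOR_RGB2HSV)
    m=(np.abs(X)<30)&(V<-70)&(V>-150)&(W[...,2]>.008)&(W[...,2]<.03)&(hs[...,1]<80)
    if m.sum()<10: continue
    x,v=X[m],V[m];print(n,'tongue',m.sum(),'y',np.percentile(v,[1,99]).round(1),'x',np.percentile(x,[2,98]).round(1),'slope deg',np.degrees(np.polyfit(v,x,1)[0]).round(2),rect(W[m]))
    for nm,lo,hi in(('yellow',19,34),('blue',105,125)):
        k=(np.abs(X)<86)&(np.abs(V)<68)&(hs[...,0]>lo)&(hs[...,0]<hi)&(hs[...,1]>140)&(W[...,2]>.03)
        if k.sum()>50: p=W[k];print(nm,np.median(p[:,2]).round(4),np.percentile(X[k],[1,99]).round(1),np.percentile(V[k],[1,99]).round(1))
A=cv2.resize(T['img'][110:270,200:400],(450,360),interpolation=cv2.INTER_CUBIC)
b=cv2.resize(S['img'][150:290,180:316],(350,360),interpolation=cv2.INTER_CUBIC)
cv2.imwrite('pics/c14.png',cv2.cvtColor(np.hstack([A,b]),cv2.COLOR_RGB2BGR))
```

```text
t 54.2 now [ 0.4858 -0.3213  0.1854] yaw 98.44 w 0.0500 F [-0.2  0.1  0.1]
T tongue 259 y [-130.7  -70.9] x [-14.1  12.9] slope deg -0.09 (array([647.4,  -9.2]), array([28.2, 61.2]), 8.0)
yellow 0.1053 [-84.8  82.6] [-65.2  64.2]
blue 0.0659 [-86.   16.7] [-63.4  61.6]
```

View pics/c14.png

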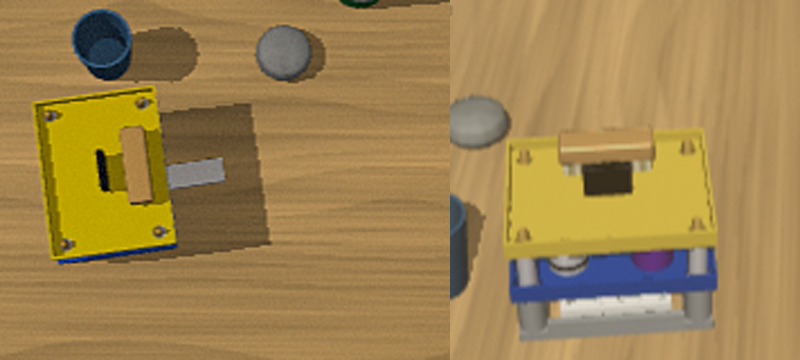

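The tongue sticks straight out of the front at (195,172), 0.1° off square, with its end near stand y = −131.5. The bowl is under the blue tray, both trays are seated, and the brush is in the yellow tray.

```bash
python3 -c "
from rig import close_job;print(close_job())"
```

```text
the job is handed in; nothing more can be done
None
```

The job is done and handed in at about 54 s: both trays are seated, both plugs and both nozzles are in the blue tray, the brush is in the yellow tray, and the soap tray is in under the stand, centred and square to within about 1 mm.

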